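# Set boxes up on the picture turntable

### The job

Get the finished boxes ready for their three-quarter picture: put the offcut that lies on the turntable into the scrap tray and turn the turntable by its handle until its scale reads 0 at the index line. With it at 0, stack all the closed wooden boxes on the cork pad in one square column, the largest at the bottom and the smallest on top, upright, each centred with its long sides along the pad's. Then turn the turntable with the column on it until the scale reads 40, let go, and leave the other things on the bench where they are.

Things in the scene. Friction and masses are not known exactly. Their poses are not given: they have to be found in the camera images.
- stand: Fixed foot of the turntable: a dark steel disc 250 mm across and 20 mm high on the bench. Origin at the centre of its underside, on the turning axis. On its +x side, away from the robot, a small block (to 159 mm from the axis, 30 mm high) carries the index line. Its place and its yaw (up to 11 degrees either way) differ from run to run.
- plate (a joint): Reading of the turntable's scale at the index line, in radians (0.698 = 40 degrees). It grows as the plate turns counter-clockwise seen from above. Travel -15 to 100 degrees; it starts at 58 to 80. The plate is an aluminium disc 234 mm across, its top 34 mm above the bench. It turns stiffly (about 2 N at the handle) and stays where it is left.
- index (a point): Outer part of the index: a white radial line on the foot's small block, this point 137 mm from the axis on the foot's +x side, 30 mm above the bench.
- zero (a point): The 0 tick at the plate's rim, 115 mm from the axis, turning with the plate. Black ticks every 5 degrees from -10 to 100, longer at every 10; the 0 tick is the broadest and longest; 30, 60 and 90 have a dot at their inner end. Seen from above, higher numbers follow clockwise round the plate.
- pad (a point): Centre of the plate on its top surface, 34 mm above the bench, at the middle of a flush cork pad 136 x 78 mm. The frame turns with the plate: x points from the axis towards the handle post, y runs along the pad's long side. At reading 0, x points 150 degrees clockwise (from above) of the stand's x, so plate yaw = stand yaw - 150 degrees + reading.
- handle (a point): Handle of the turntable: an upright round black post 22 mm in diameter on an arm of the plate, 150 mm from the axis. The point is on the post's centre line, 70 mm above the bench; the post's top is at 92 mm, the top of its arm at 34 mm. It can be gripped from above and led round the axis; being round, it may turn in the grip.
- offcut: Loose block of pale brown wood, 90 x 40 x 30 mm (x, y, z), 0.09 kg, lying on the turntable's plate at the start. Origin at the centre of its underside as built.
- tray: Scrap tray: fixed open steel tray, outer size 130 x 170 mm (x, y), 35 mm high, walls and floor 5 mm thick, with a few shavings in it. Origin at the centre of its underside.
- box_a: Closed dark wooden box, the largest of the set: 130 x 70 x 46 mm (x, y, z). Origin at the centre of its underside, z up to its lid, x along its long side; a thin dark lid seam runs round it near the top. Absent (None) in some runs. The boxes, three or four of them, stand upright on the bench at the start; 0.1 to 0.5 kg.
- box_b: Closed dark wooden box, the second largest of the set: 114 x 68 x 42 mm (x, y, z). Origin at the centre of its underside, z up to its lid, x along its long side; a thin dark lid seam runs round it near the top. Absent (None) in some runs. The boxes, three or four of them, stand upright on the bench at the start; 0.1 to 0.5 kg.
- box_c: Closed dark wooden box, the third largest of the set: 98 x 66 x 38 mm (x, y, z). Origin at the centre of its underside, z up to its lid, x along its long side; a thin dark lid seam runs round it near the top. Absent (None) in some runs. The boxes, three or four of them, stand upright on the bench at the start; 0.1 to 0.5 kg.
- box_d: Closed dark wooden box, the smallest of the set: 82 x 64 x 34 mm (x, y, z). Origin at the centre of its underside, z up to its lid, x along its long side; a thin dark lid seam runs round it near the top. Absent (None) in some runs. The boxes, three or four of them, stand upright on the bench at the start; 0.1 to 0.5 kg.
- jar: Bystander, to be left alone: amber glass jar, 85 mm high, beyond the boxes.
- glue: Bystander, to be left alone: white glue bottle with orange cap, 150 mm high.
- carving: Bystander, to be left alone: dark carving blank, 160 x 110 x 45 mm, far side of the bench (a solid block with no seam, not one of the boxes).
- chisel: Bystander, to be left alone: chisel, about 230 mm long, far side of the bench.
- mallet: Bystander, to be left alone: wooden mallet, at the robot's right.
- sanding: Bystander, to be left alone: cork sanding block, 70 x 45 x 30 mm, among the boxes on the left.
- square: Bystander, to be left alone: try square with wooden stock, near the robot's right front.
Things that resemble listed ones, but are neither listed nor needed, are in the scene too. Leave any blue or green look-alike of the offcut alone. What is shaped like the box_b but red is not meant.

How it is judged:
By the outcome, as a careful person would: the job done as asked, in the order asked, and still so for the second after the job is handed in, with the robot touching nothing.
Of box_a, box_b, box_c, box_d only 3 to 4 are there at a start; the rules pass over those that are not, and their reading is None.
At some moment in a run one of box_c, box_d may be knocked a few centimetres aside while the robot is not near it.
Once in a run the grip may slacken for a moment while it holds something.
It also fails if it takes over 210 s, if anything falls off the work surface, if the arm or the gripper's body presses on something with over 40 N, if the wrist force passes 120 N, or if a joint passes its speed limit or range.

### The arm

A 6-joint arm with a two-finger parallel gripper is mounted at the origin on the work surface. World frame = base frame: x ahead of the robot, y to its left, z up, the work surface at z = 0. Lengths are in m, angles in rad, forces in N, time in s.
With the tool pointing down it reaches from about 0.275 to 0.725 m from the base axis. Payload 5.6 kg.
Tool frame: the origin (TCP) lies on the centre line of the jaws, within the pads' length; the fingertips stand 14 mm ahead of it and the grasp point (between the pads) lies 5 mm behind it; z points along the fingers, y is the line along which they close (so a half turn about z gives the same grasp; the last joint's range is limited). The gripper opens to 85 mm and grips with 20 to 120 N. Pads are 22 mm wide; open, the fingers measure 114 mm over their backs; the gripper's body (76 mm by 85 mm) begins 54 mm behind the grasp point. The pads swing forward as they close: fully open they stand 13 mm farther back than shut.
Start: joints at [1.386, 0.255, 0.108, 0, -1.424, -0.285], TCP at [0.249, 0.49, 0.245] pointing down, gripper open.
Joint ranges: [-2.95, 2.95], [-1.21, 1.97], [-1.09, 1.5], [-2.87, 1.71], [-2.94, -0.07], [-3.05, 3.05]. Speed limits (rad/s): [2.57, 2.57, 3.14, 3.14, 3.14, 3.14].

### API

Orientations are given as a unit quaternion [x, y, z, w].
In Python, from rig import * gives the robot as it stands.
- The arm moves only by the shell command python3 -m jog 'ROWS'. ROWS is JSON, a list of rows, each a list of 3 entries, a list of its own where there are three numbers: the shift along the tool's x, y, z in mm, then the turn, a rotation vector about the tool's x, y, z in rad, then the closure in counts, from 0 (fully open) to 255 (shut). In form: [[[tx, ty, tz], [wx, wy, wz], grip], ...]. A call has 1 to 20 rows; each row shifts and turns the commanded pose from where the row before left it, along the tool's axes as they then stand; what a row does not reach is not made up. A row lasts 1/8 s, in which the tool goes at most 62.5 mm and 10.7 degrees, less where a joint would pass 70% of its speed; a pose out of reach is approached as far as the arm can. A call is refused whole if a number of a shift passes 62.5 or a number of a turn 0.188, either way. A call with a gripper value outside its range is refused whole. The fingers move at their own pace and stop on an object; the grip force is fixed at half the most. Time passes only in rows, so rows that do not move let the fingers close. It gives the time, the measured TCP pose, the force, the opening and the grip force at its end, in the units of the state.
- get_state(): the state, without advancing time (a new reading comes with each control period).
- grab_frame(name): name is "scene" or "top" or "wrist"; returns the picture (400x640x3 uint8, blue, green, red); there is no depth.
- camera_model(name): a dict with "intrinsics" (3x3 intrinsics, pixels), "distortion" ([k1, k2, p1, p2, k3] as OpenCV has them; the pictures are not rectified), "extrinsics" (4x4, takes a point from camera to world coordinates). Camera axes: x right, y up, looking along -z (the intrinsics and any distortion apply to the point x, -y, -z); pixel columns grow to the right and rows downward; lengths in m; the calibration is good to about 2 mm. A picture is of the moment at which its call begins: read the wrist's pose just before it. camera_model takes no time and is no camera call; for the wrist camera it gives the pose at the moment of the call.
- close_job(): hands the job in; it is judged then, once.
The state is a dict: "time_s": time; "q": joint angles; "qd": joint speeds; "joint_efforts": joint torques, N m; "eef_pos": TCP position; "orientation": TCP orientation; "wrist_force": force on the tool from outside, world axes, zero at the start; "ft_torque": the same for the moment, N m; "width": finger opening in m; "grasp_force": force on a finger pad.
Only numpy, scipy, OpenCV 4.12 (cv2) and the standard library are available. Lean on these libraries where they do the work, as an engineer would, in place of code of your own. Each camera call takes 0.05 s, during which the arm holds its last target. There are 200 camera calls.

## Working session

There is one attempt and no reset: what is moved stays moved. The work goes in short steps, Python scripts to look and compute and a shell command to move; the robot and the scene stay as the last step left them, time stands still between calls to the robot, and variables do not carry over. Pictures are saved under pics/ and viewed, at most 14 in all, crops included, and the job is handed in when it is done.

```bash
mkdir -p pics; ls; python3 - <<'E'
from rig import *
import cv2, numpy as np
for n in ("top","scene"):
    im=grab_frame(n); cv2.imwrite(f"pics/{n}0.png",cv2.resize(im,(800,500),interpolation=cv2.INTER_CUBIC)); cv2.imwrite(f"raw_{n}0.png",im)
    m=camera_model(n); print(n,np.round(m["intrinsics"],1).tolist(),m["distortion"],np.round(m["extrinsics"],3).tolist())
s=get_state(); print(s["time_s"],s["eef_pos"],s["orientation"])
E
```

```text
pics
top [[365.1, 0.0, 327.2], [0.0, 365.1, 196.1], [0.0, 0.0, 1.0]] [0.00548263 0.         0.         0.         0.        ] [[-0.018, 0.994, -0.11, 0.346], [-1.0, -0.019, -0.007, -0.064], [-0.009, 0.11, 0.994, 1.358], [0.0, 0.0, 0.0, 1.0]]
scene [[376.6, 0.0, 326.3], [0.0, 376.6, 195.1], [0.0, 0.0, 1.0]] [-0.06204326  0.          0.          0.          0.        ] [[-0.448, -0.652, 0.612, 1.296], [0.894, -0.314, 0.32, 0.337], [-0.017, 0.69, 0.723, 1.034], [0.0, 0.0, 0.0, 1.0]]
0.1 [0.24873346 0.49004716 0.24448112] [ 9.72532682e-01 -2.32764692e-01 -1.61182071e-04  8.68472266e-04]
```

View pics/top0.png

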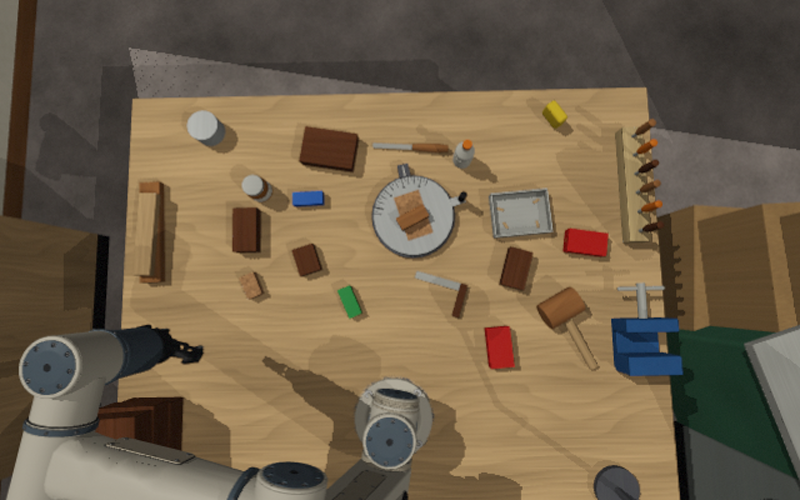

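View pics/scene0.png

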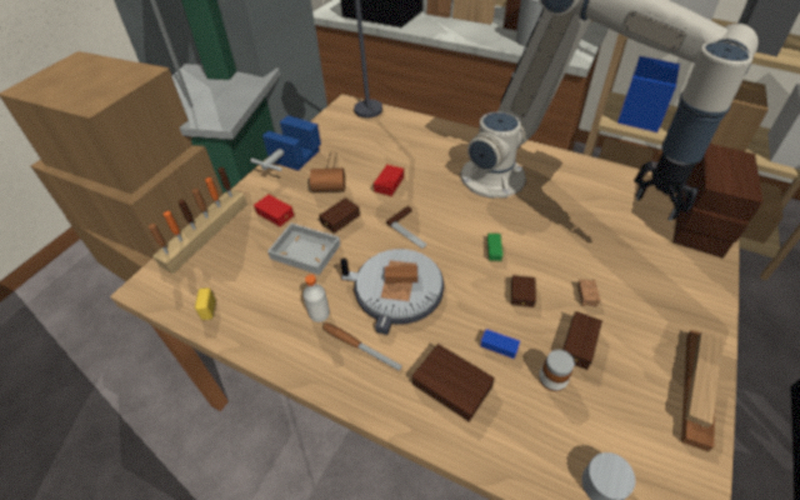

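Top view (800×500): three seamed dark boxes at (246,230), (307,260), (516,269). The carving is at (329,149), with the turntable at (413,215), offcut on it, handle at (462,198) and index block at (404,170). The tray is at (521,214). Red look-alikes are at (585,242) and (500,347), and the green and blue ones at (350,302) and (308,199).

```bash
cat > h.py <<'E'
from rig import *
import cv2, numpy as np
def model(n):
    m=camera_model(n); return np.array(m["intrinsics"],float),np.array(m["distortion"],float),np.array(m["extrinsics"],float)
def back(M,px,z):
    "pixels (raw 640x400) -> world points at height z"
    K,D,E=M; p=cv2.undistortPoints(np.array(px,float).reshape(-1,1,2),K,D).reshape(-1,2)
    d=np.c_[p[:,0],-p[:,1],-np.ones(len(p))]@E[:3,:3].T; o=E[:3,3]
    return o+d*((z-o[2])/d[:,2])[:,None]
def proj(M,P):
    K,D,E=M; c=(np.array(P,float).reshape(-1,3)-E[:3,3])@E[:3,:3]; c=c*[1,-1,-1]
    return cv2.projectPoints(c,np.zeros(3),np.zeros(3),K,D)[0].reshape(-1,2)
def pose():
    s=get_state(); x,y,z,w=s["orientation"]
    from scipy.spatial.transform import Rotation as R
    r=R.from_quat([x,y,z,w]).as_matrix(); return np.array(s["eef_pos"]),r,s
def go(x,y,z,yaw=None,p0=None,yaw0=None):
    "print: turn about tool z then tool-frame shift after the turn; yaw (deg) of tool x, mod 180"
    p,r,s=pose(); y0=np.degrees(np.arctan2(r[1,0],r[0,0])) if yaw0 is None else yaw0
    if p0 is not None:p=np.array(p0)
    if yaw is None: yaw=y0
    q1=np.degrees(np.arctan2(y,x)); c=[a for a in (yaw-360,yaw-180,yaw,yaw+180,yaw+360)]
    yaw=min(c,key=lambda a:abs(a+90-q1)); d=yaw-y0; t=np.radians(yaw)
    dx,dy,dz=(np.array([x,y,z])-p)*1000
    print(f"yaw {y0:.1f}->{yaw:.1f} q6~{yaw+90-q1:.0f} reach {np.hypot(x,y):.3f} wz total {-np.radians(d):.4f}  shift after turn: tx {dx*np.cos(t)+dy*np.sin(t):.1f} ty {dx*np.sin(t)-dy*np.cos(t):.1f} tz {-dz:.1f}")
    return yaw
E
python3 - <<'E'
from h import *
M=model("top"); s=.8
def b(px,z): return back(M,np.array(px)*s,z)
print("rest",np.round(b([(413,215)],.034),3),"handle",np.round(b([(462,196)],.092),3),"idx",np.round(b([(404,170)],.03),3),"tray",np.round(b([(521,214)],.035),3),"offcut",np.round(b([(414,219)],.064),3))
im=cv2.imread("raw_top0.png"); hsv=cv2.cvtColor(im,cv2.COLOR_BGR2HSV)
for name,c in dict(L=(246,230),S=(307,260),R=(516,269),C=(329,149)).items():
    c=(int(c[0]*s),int(c[1]*s)); col=im[c[1],c[0]].astype(int)
    m=(np.abs(im.astype(int)-col).sum(2)<45).astype(np.uint8)
    n,l=cv2.connectedComponents(m); ys,xs=np.where(l==l[c[1],c[0]])
    r=cv2.minAreaRect(np.c_[xs,ys].astype(np.float32)); w=back(M,cv2.boxPoints(r),.042)
    e=np.linalg.norm(np.roll(w,-1,0)-w,axis=1); print(name,np.round(w.mean(0),3),"sides",np.round(e[:2],3),col)
T,_,_=pose()[0],0,0
Mw=model("wrist"); p,r,_=pose(); print("cam in tool",np.round(r.T@(Mw[2][:3,3]-p),3),np.round(r.T@Mw[2][:3,:3],2).tolist(),Mw[0].round(0).tolist(),Mw[1])
go(.48,-.1,.35)
E
```

```text
rest [[ 0.582 -0.068  0.034]] handle [[ 0.623 -0.207  0.092]] idx [[ 0.719 -0.044  0.03 ]] tray [[ 0.578 -0.385  0.035]] offcut [[ 0.565 -0.071  0.064]]
L [0.548 0.425 0.042] sides [0.07  0.129] [30 49 84]
S [0.455 0.241 0.042] sides [0.067 0.082] [28 48 81]
R [ 0.419 -0.361  0.042] sides [0.115 0.073] [24 43 76]
C [0.787 0.177 0.042] sides [0.113 0.17 ] [28 47 81]
cam in tool [ 0.082 -0.001 -0.129] [[0.0, 0.95, 0.32], [1.0, -0.0, 0.0], [0.0, 0.32, -0.95]] [[309.0, 0.0, 318.0], [0.0, 309.0, 203.0], [0.0, 0.0, 1.0]] [-0.01702508  0.          0.          0.          0.        ]
yaw -26.9->-26.9 q6~75 reach 0.490 wz total -0.0000  shift after turn: tx 473.3 ty 421.4 tz -105.5
```

```bash
python3 -c "
from h import *
go(.54,-.07,.30,-61)"
```

```text
yaw -26.9->-61.0 q6~36 reach 0.545 wz total 0.5948  shift after turn: tx 631.0 ty 16.8 tz -55.5
```

```bash
python3 -m jog '[[[0,0,-14],[0,0,0.149],0],[[0,4,-14],[0,0,0.149],0],[[0,4,-14],[0,0,0.149],0],[[0,4,-14],[0,0,0.149],0],[[25,4,0],[0,0,0],0],[[50,0,0],[0,0,0],0],[[50,0,0],[0,0,0],0],[[50,0,0],[0,0,0],0],[[50,0,0],[0,0,0],0],[[50,0,0],[0,0,0],0],[[50,0,0],[0,0,0],0],[[50,0,0],[0,0,0],0],[[50,0,0],[0,0,0],0],[[50,0,0],[0,0,0],0],[[50,0,0],[0,0,0],0],[[50,0,0],[0,0,0],0],[[50,0,0],[0,0,0],0],[[6,0,0],[0,0,0],0],[[0,0,0],[0,0,0],0],[[0,0,0],[0,0,0],0]]'; python3 - <<'E'
from h import *
im=grab_frame("wrist"); np.save("w1.npy",np.array([*model("wrist")],dtype=object),allow_pickle=True); cv2.imwrite("raw_w1.png",im)
cv2.imwrite("pics/w1.png",cv2.resize(im,(800,500),interpolation=cv2.INTER_CUBIC)); print(pose()[0])
E
```

```text
time_s: 2.6
eef_pos: [0.5421, -0.0714, 0.3014]
orientation: [0.862, -0.508, -0.0, -0.0]
wrist_force: [-0.2, -0.7, 0.0]
width: 0.0852
grasp_force: 0.0
[ 0.54216462 -0.0713393   0.30160976]
```

View pics/w1.png

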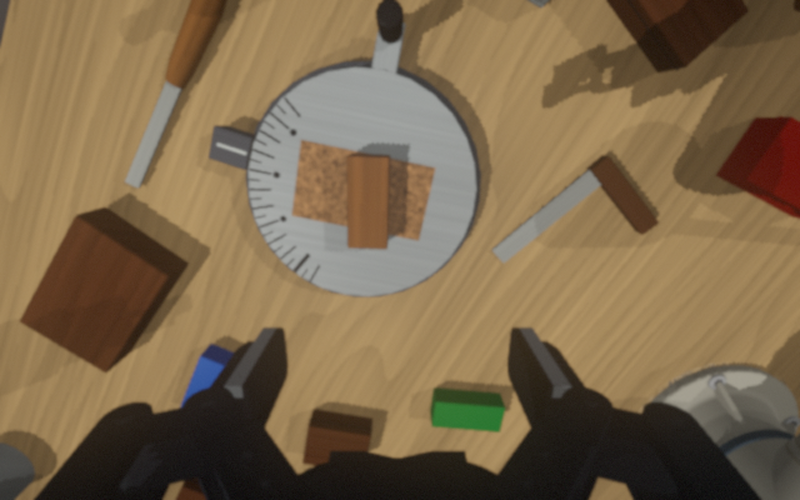

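The wrist view shows the index line from (217,145) to (246,153) and the broad 0 tick at (303,263). Dots are at (283,218), (276,175) and (293,132), and the handle post top is at (390,8). The pad corners are (301,140), (435,167), (420,240), (293,215), and the offcut top spans (347,155) to (388,247).

```bash
cat >> h.py <<'E'
def load(f): return tuple(np.load(f,allow_pickle=True))
def refine_plate(im,M,c,yaw,r=.117,z=.034):
    "least-squares plate centre from radial brightness edge (bright plate -> darker outside)"
    from scipy.optimize import least_squares
    g=cv2.GaussianBlur(cv2.cvtColor(im,cv2.COLOR_BGR2GRAY),(3,3),0).astype(np.float32); pts=[]
    for a in np.radians(np.arange(0,360,4)):
        rr=np.arange(.105,.130,.0005); w=np.c_[c[0]+rr*np.cos(a),c[1]+rr*np.sin(a),np.full(len(rr),z)]
        p=proj(M,w).astype(np.float32); v=cv2.remap(g,p[:,0].reshape(1,-1),p[:,1].reshape(1,-1),cv2.INTER_LINEAR)[0]
        d=v[:-6]-v[6:]; i=d.argmax()
        if d[i]>25: pts.append(w[i+3,:2])
    pts=np.array(pts); f=least_squares(lambda q:np.hypot(*(pts-q[:2]).T)-q[2],[c[0],c[1],r],loss="soft_l1",f_scale=.0015)
    return f.x,len(pts)
E
python3 - <<'E'
from h import *
M=load("w1.npy"); im=cv2.imread("raw_w1.png"); s=.8
b=lambda px,z: back(M,np.array(px)*s,z)
pad=b([(301,140),(435,167),(420,240),(293,215)],.034); c=pad.mean(0); e=np.linalg.norm(np.roll(pad,-1,0)-pad,axis=1); print("pad",c,e)
v=(pad[0]-pad[1])+(pad[3]-pad[2]); print("pad y yaw",np.degrees(np.arctan2(v[1],v[0])))
f,n=refine_plate(im,M,c,0); print("plate",f,n); c=f[:2]
ang=lambda P:np.degrees(np.arctan2(P[:,1]-c[1],P[:,0]-c[0])).round(2)
P=b([(217,145),(231,149),(246,153)],.03); print("index",ang(P),np.hypot(*(P[:,:2]-c).T))
P=b([(295,271),(303,262),(309,254)],.034); print("zero",ang(P),np.hypot(*(P[:,:2]-c).T))
P=b([(283,218),(276,175),(293,132)],.034); print("dots",ang(P),np.hypot(*(P[:,:2]-c).T))
P=b([(390,8)],.092); print("handle",P,ang(P),np.hypot(*(P[:,:2]-c).T))
o=b([(347,155),(388,153),(388,247),(349,248)],.064); print("offcut",o.mean(0),np.linalg.norm(np.roll(o,-1,0)-o,axis=1)); v=o[3]-o[0]+o[2]-o[1]; y=np.degrees(np.arctan2(v[1],v[0]));print("yaw",y)
# zoom crop
x0,y0=160,0; cv2.imwrite("pics/w1c.png",cv2.resize(im[0:250,150:400],(800,600) if 0 else (600,600),interpolation=cv2.INTER_CUBIC))
E
```

```text
pad [ 0.58228879 -0.06835108  0.034     ] [0.13551928 0.07772149 0.13621163 0.07681165]
pad y yaw 17.69609700543014
plate [ 0.58335203 -0.06850292  0.11635445] 55
index [11.46 11.31 10.98] [0.15155971 0.13738589 0.12218482]
zero [78.16 78.39 78.06] [0.1160373  0.1018156  0.09015274]
dots [ 47.7   18.35 -12.3 ] [0.08827641 0.08821048 0.08784626]
handle [[ 0.62919745 -0.21441741  0.092     ]] [-72.56] [0.15294719]
offcut [ 0.57308213 -0.06717424  0.064     ] [0.03785274 0.09060437 0.03879294 0.08989518]
yaw 118.3191892214442
```

View pics/w1c.png

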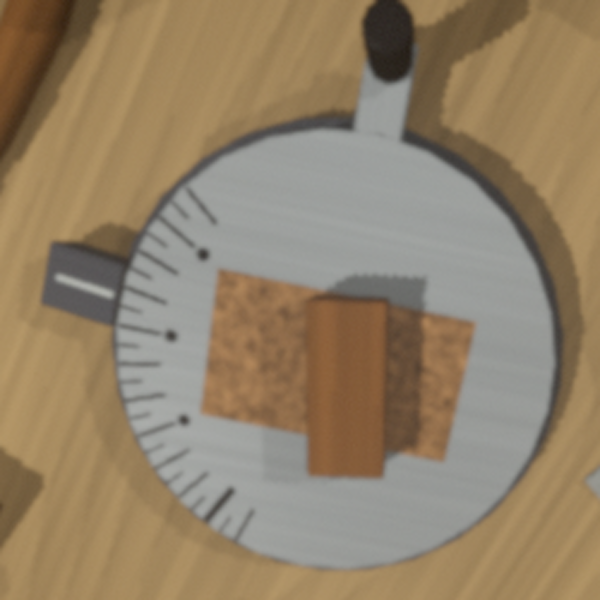

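```bash
python3 -c "
from h import *
go(.573,-.0672,.053,118.3); print(pose()[0])"
```

```text
yaw -61.0->-61.7 q6~35 reach 0.577 wz total 0.0125  shift after turn: tx 11.0 ty -29.1 tz 248.6
[ 0.54216462 -0.0713393   0.30160976]
```

```bash
python3 -m jog '[[[5,-15,20],[0,0,0.0125],0],[[6,-14,40],[0,0,0],0],[[0,0,50],[0,0,0],0],[[0,0,50],[0,0,0],0],[[0,0,40],[0,0,0],0],[[0,0,30],[0,0,0],0],[[0,0,19],[0,0,0],0],[[0,0,0],[0,0,0],0],[[0,0,0],[0,0,0],255],[[0,0,0],[0,0,0],255],[[0,0,0],[0,0,0],255],[[0,0,0],[0,0,0],255],[[0,0,0],[0,0,0],255],[[0,0,0],[0,0,0],255],[[0,0,0],[0,0,0],255],[[0,0,0],[0,0,0],255],[[0,0,-20],[0,0,0],255],[[0,0,-40],[0,0,0],255],[[0,0,-40],[0,0,0],255],[[0,0,0],[0,0,0],255]]'; python3 -c "
from h import *
go(.578,-.385,.15,-90)"
```

```text
time_s: 5.15
eef_pos: [0.5751, -0.0682, 0.1559]
orientation: [0.858, -0.513, 0.003, -0.002]
wrist_force: [0.5, 0.3, -1.2]
width: 0.039
grasp_force: 39.7
yaw -61.8->-90.0 q6~34 reach 0.694 wz total 0.4926  shift after turn: tx 316.8 ty -2.9 tz 5.9
```

```bash
python3 -m jog '[[[0,0,0],[0,0,0.1],255],[[0,0,-5],[0,0,0.13],255],[[0,0,0],[0,0,0.13],255],[[0,0,0],[0,0,0.13],255],[[20,0,0],[0,0,0],255],[[45,0,0],[0,0,0],255],[[50,0,0],[0,0,0],255],[[50,0,0],[0,0,0],255],[[50,0,0],[0,0,0],255],[[45,2,0],[0,0,0],255],[[35,2,0],[0,0,0],255],[[20,2,0],[0,0,0],255],[[0,0,0],[0,0,0],255],[[0,0,30],[0,0,0],255],[[0,0,40],[0,0,0],255],[[0,0,30],[0,0,0],255],[[0,0,0],[0,0,0],255],[[0,0,0],[0,0,0],255]]'; python3 - <<'E'
from h import *
im=grab_frame("wrist"); np.save("w2.npy",np.array([*model("wrist")],dtype=object),allow_pickle=True); cv2.imwrite("raw_w2.png",im)
cv2.imwrite("pics/w2.png",im); print(pose()[0])
E
```

```text
time_s: 7.4
eef_pos: [0.5689, -0.3832, 0.059]
orientation: [0.708, -0.706, 0.001, -0.0]
wrist_force: [-0.1, -1.1, -0.6]
width: 0.0391
grasp_force: 66.2
[ 0.56919386 -0.38339543  0.05953328]
```

View pics/w2.png

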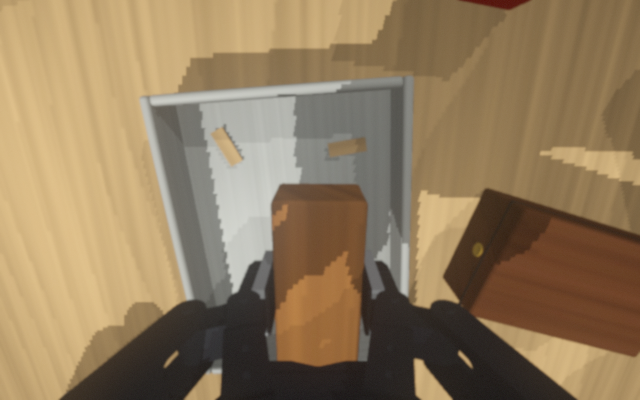

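```bash
python3 -m jog '[[[0,-4,5],[0,0,0],255],[[0,-3,15],[0,0,0],255],[[0,0,12],[0,0,0],255],[[0,0,0],[0,0,0],255],[[0,0,0],[0,0,0],105],[[0,0,0],[0,0,0],105],[[0,0,0],[0,0,0],105],[[0,0,-20],[0,0,0],105],[[0,0,-40],[0,0,0],105],[[0,0,-40],[0,0,0],105],[[0,0,-20],[0,0,0],105],[[0,0,0],[0,0,0],105]]'; python3 - <<'E'
from h import *
im=grab_frame("wrist"); cv2.imwrite("pics/w3.png",im)
c=np.array([.5833,-.0685]); t=np.radians(-72.2); h=c+.15*np.array([np.cos(t),np.sin(t)]); print(h)
for yw in (-72,18,-110): go(h[0],h[1],.14,yw)
E
```

```text
time_s: 8.95
eef_pos: [0.5759, -0.3836, 0.1476]
orientation: [0.708, -0.706, 0.002, -0.001]
wrist_force: [0.7, -0.2, -1.0]
width: 0.0503
grasp_force: 0.0
[ 0.6291543  -0.21131941]
yaw -89.9->-72.0 q6~37 reach 0.664 wz total -0.3118  shift after turn: tx -146.7 ty -104.4 tz 5.6
yaw -89.9->-162.0 q6~-53 reach 0.664 wz total 1.2590  shift after turn: tx -104.4 ty 146.7 tz 5.6
yaw -89.9->-110.0 q6~-1 reach 0.664 wz total 0.3514  shift after turn: tx -179.9 ty 8.0 tz 5.6
```

View pics/w3.png

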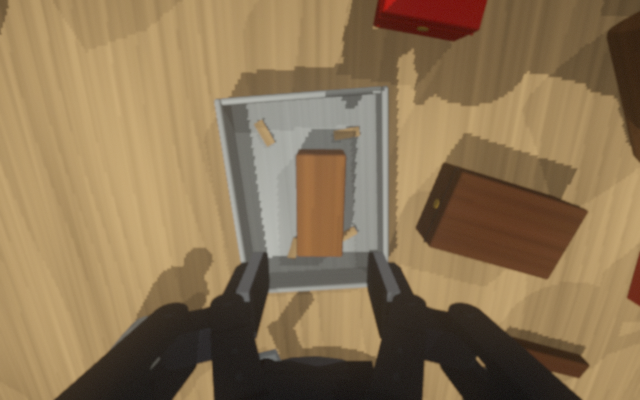

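The offcut lies in the tray at (321,205), clear of the walls. Next is the handle.

```bash
python3 -m jog '[[[0,0,0],[0,0,-0.15],50],[[0,0,-10],[0,0,-0.1618],0],[[-30,-20,0],[0,0,0],0],[[-40,-30,0],[0,0,0],0],[[-40,-30,0],[0,0,0],0],[[-27,-18,0],[0,0,0],0],[[-10,-6,0],[0,0,0],0],[[0,0,0],[0,0,0],0],[[0,0,0],[0,0,0],0]]'; python3 - <<'E'
from h import *
im=grab_frame("wrist"); np.save("w4.npy",np.array([*model("wrist")],dtype=object),allow_pickle=True); cv2.imwrite("raw_w4.png",im)
cv2.imwrite("pics/w4.png",im); go(.6292,-.2113,.07,-72.2)
E
```

```text
time_s: 10.12
eef_pos: [0.6279, -0.2123, 0.1548]
orientation: [0.809, -0.588, -0.0, 0.0]
wrist_force: [-0.4, -0.7, 0.0]
width: 0.0854
grasp_force: 0.0
yaw -72.1->-72.2 q6~36 reach 0.664 wz total 0.0021  shift after turn: tx -0.7 ty -1.5 tz 85.0
```

View pics/w4.png

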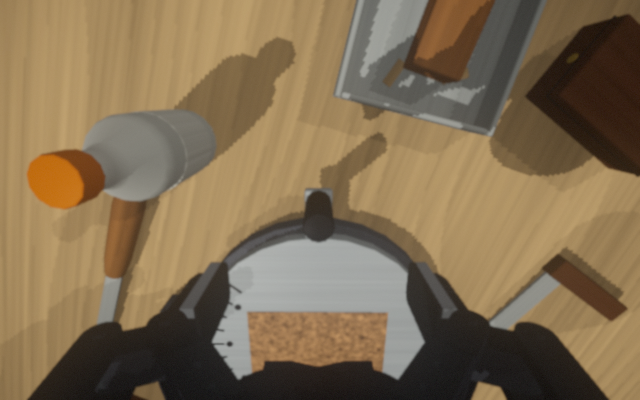

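The post top is at (318,229), midway between the fingers; I'll check its radial position while descending.

```bash
python3 - <<'E'
from h import *
M=load("w4.npy"); P=back(M,[(318,229)],.092); print(P, np.linalg.norm(P[0,:2]-[.5833,-.0685])); go(P[0,0],P[0,1],.07,-72.2)
im=cv2.imread("raw_w4.png"); pc=back(M,[(248,312),(387,312)],.034); v=pc[1]-pc[0]; print(pc,np.linalg.norm(v),np.degrees(np.arctan2(v[1],v[0])))
E
```

```text
[[ 0.62843973 -0.21112566  0.092     ]] 0.1495983754648716
yaw -72.1->-72.2 q6~36 reach 0.663 wz total 0.0021  shift after turn: tx -1.1 ty -0.8 tz 85.0
[[ 0.65824182 -0.08389835  0.034     ]
 [ 0.5303191  -0.1252827   0.034     ]] 0.13445032048618097 -162.0730612352554
```

```bash
python3 -m jog '[[[-1,-1,20],[0,0,0],0],[[0,0,40],[0,0,0],0],[[0,0,23],[0,0,0],0],[[0,0,0],[0,0,0],0],[[0,0,0],[0,0,0],255],[[0,0,0],[0,0,0],255],[[0,0,0],[0,0,0],255],[[0,0,0],[0,0,0],255],[[0,0,0],[0,0,0],255],[[0,0,0],[0,0,0],255],[[0,0,0],[0,0,0],255],[[0,0,0],[0,0,0],255]]'; python3 -c "
from h import *
p,r,s=pose(); print(p,np.degrees(np.arctan2(r[1,0],r[0,0])),p[:2]-[.5828,-.068],np.hypot(*(p[:2]-[.5828,-.068])))"
```

```text
time_s: 11.68
eef_pos: [0.6293, -0.21, 0.0732]
orientation: [0.809, -0.588, 0.001, -0.0]
wrist_force: [-1.8, -0.4, 5.3]
width: 0.0207
grasp_force: 58.7
[ 0.62928567 -0.21004304  0.07323913] -71.97333395423212 [ 0.04648567 -0.14204304] 0.1494561553874842
```

```bash
python3 -m jog '[[[-0.32,9.74,0],[0,0,0.065],255],[[-0.32,9.74,0],[0,0,0.065],255],[[-0.32,9.74,0],[0,0,0.065],255],[[-0.32,9.74,0],[0,0,0.065],255],[[-0.32,9.74,0],[0,0,0.065],255],[[-0.32,9.74,0],[0,0,0.065],255],[[-0.32,9.74,0],[0,0,0.065],255],[[-0.32,9.74,0],[0,0,0.065],255],[[-0.32,9.74,0],[0,0,0.065],255],[[-0.32,9.74,0],[0,0,0.065],255],[[-0.32,9.74,0],[0,0,0.065],255],[[-0.32,9.74,0],[0,0,0.065],255],[[-0.32,9.74,0],[0,0,0.065],255],[[-0.32,9.74,0],[0,0,0.065],255],[[-0.32,9.74,0],[0,0,0.065],255],[[-0.32,9.74,0],[0,0,0.065],255],[[-0.32,9.74,0],[0,0,0.065],255],[[-0.32,9.74,0],[0,0,0.065],255],[[0,0,0],[0,0,0],255],[[0,0,0],[0,0,0],255]]'; python3 -c "
from h import *
p,r,s=pose(); d=p[:2]-[.5828,-.068]; print(p,np.degrees(np.arctan2(r[1,0],r[0,0])),np.degrees(np.arctan2(d[1],d[0])),np.hypot(*d))"
```

```text
time_s: 14.18
eef_pos: [0.4696, -0.1661, 0.0732]
orientation: [-0.35, 0.937, -0.001, 0.0]
wrist_force: [-2.8, -1.3, 8.0]
width: 0.0205
grasp_force: 59.2
[ 0.46958108 -0.16608587  0.07318728] -139.00721047475548 -139.09636892363392 0.14979773346867362
```

```bash
python3 -m jog '[[[0,0,0],[0,0,0],0],[[0,0,0],[0,0,0],0],[[0,0,0],[0,0,0],0],[[0,0,0],[0,0,0],0],[[0,0,-20],[0,0,0],0],[[0,0,-50],[0,0,0],0],[[-10,0,-50],[0,0,0],0],[[-30,0,-50],[0,0,0],0],[[-30,0,-50],[0,0,0],0],[[-20,0,-20],[0,0,0],0],[[-10,0,0],[0,0,0],0],[[0,0,0],[0,0,0],0],[[0,0,0],[0,0,0],0]]'; python3 - <<'E'
from h import *
im=grab_frame("wrist"); np.save("w5.npy",np.array([*model("wrist")],dtype=object),allow_pickle=True); cv2.imwrite("raw_w5.png",im)
M=load("w5.npy"); p=proj(M,[[.5828,-.068,.034]])[0]; print(p,pose()[0]); x0,y0=int(max(0,p[0]-140)),int(max(0,p[1]-105)); print(x0,y0)
cv2.imwrite("pics/w5.png",cv2.resize(im[y0:y0+200,x0:x0+266],(798,600),interpolation=cv2.INTER_CUBIC)); print(refine_plate(im,M,[.5828,-.068],0))
E
```

```text
time_s: 15.8
eef_pos: [0.5442, -0.1003, 0.3111]
orientation: [-0.35, 0.937, 0.0, -0.001]
wrist_force: [-0.0, -0.0, -0.7]
width: 0.0857
grasp_force: 0.0
[317.14433508 200.39386801] [ 0.54424912 -0.10044381  0.31139977]
177 95
(array([ 0.58348232, -0.06852744,  0.1166101 ]), 55)
```

View pics/w5.png

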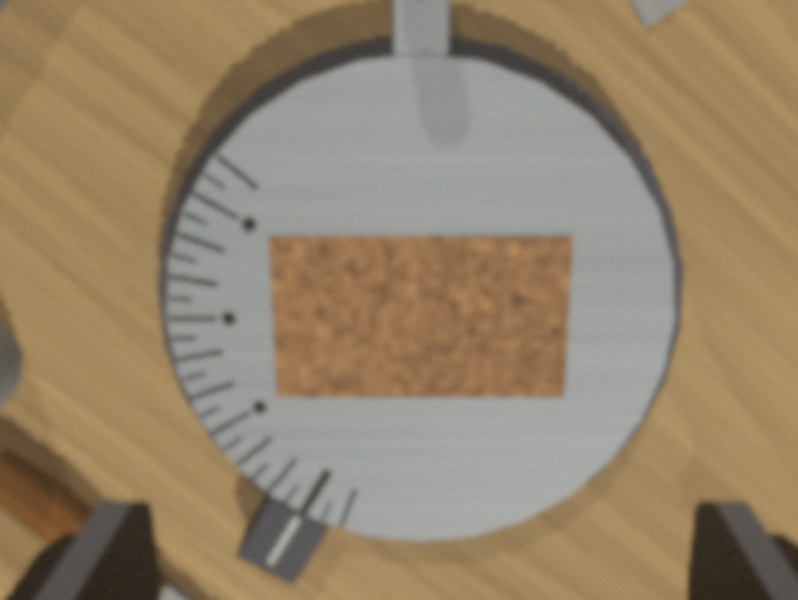

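The index line runs (270,565)–(298,519) in the crop, and the 0 tick (304,514)–(326,470) looks in line with it. The pad corners are (270,237), (571,236), (564,396), (278,397).

```bash
python3 - <<'E'
from h import *
M=load("w5.npy"); c=np.array([.5832,-.0685]); b=lambda px,z: back(M,np.array(px)/3.+[177-.33,95-.33],z)
pad=b([(270,237),(571,236),(564,396),(278,397)],.034); print(pad.mean(0),np.linalg.norm(np.roll(pad,-1,0)-pad,axis=1)); v=pad[1]-pad[0]+pad[2]-pad[3]; print("pad long yaw",np.degrees(np.arctan2(v[1],v[0])))
c=np.array([.5830,-.0685])
for n,px,z in (("idx",[(270,565),(284,542),(298,519)],.03),("zero",[(304,514),(315,492),(326,470)],.034),("dots",[(260,407),(229,318),(249,224)],.034)):
    P=b(px,z)[:,:2]-c; print(n,np.degrees(np.arctan2(P[:,1],P[:,0])).round(1),np.hypot(*P.T).round(4))
# box a coarse go
go(.49,.42,.30,0)
E
```

```text
[ 0.58357457 -0.06772271  0.034     ] [0.13462773 0.07729647 0.13536714 0.07730148]
pad long yaw 131.1443506266817
idx [11.2 11.2 11.3] [0.1544 0.1389 0.1237]
zero [11.6 11.1 10.5] [0.1175 0.1039 0.0907]
dots [-18.5 -48.7 -78.7] [0.0885 0.088  0.0877]
yaw -139.1->0.0 q6~49 reach 0.645 wz total -2.4270  shift after turn: tx -54.2 ty -520.4 tz 11.4
```

```bash
python3 -m jog '[[[0,0,0],[0,0,-0.15],0],[[0,0,0],[0,0,-0.175],0],[[0,0,0],[0,0,-0.175],0],[[0,0,0],[0,0,-0.175],0],[[0,0,0],[0,0,-0.175],0],[[0,0,0],[0,0,-0.175],0],[[0,0,0],[0,0,-0.175],0],[[0,0,0],[0,0,-0.175],0],[[0,0,0],[0,0,-0.175],0],[[0,0,0],[0,0,-0.175],0],[[0,0,0],[0,0,-0.175],0],[[0,0,0],[0,0,-0.175],0],[[0,0,0],[0,0,-0.175],0],[[0,0,0],[0,0,-0.177],0]]' >/dev/null; python3 -m jog '[[[-2,-25,5],[0,0,0],0],[[-5,-50,5],[0,0,0],0],[[-5,-50,5],[0,0,0],0],[[-5,-50,5],[0,0,0],0],[[-5,-50,5],[0,0,0],0],[[-5,-50,5],[0,0,0],0],[[-5,-50,5],[0,0,0],0],[[-5,-50,5],[0,0,0],0],[[-5,-50,5],[0,0,0],0],[[-5,-50,5],[0,0,0],0],[[-3,-35,5],[0,0,0],0],[[0,-10,0],[0,0,0],0],[[0,0,0],[0,0,0],0],[[0,0,0],[0,0,0],0]]'; python3 - <<'E'
from h import *
im=grab_frame("wrist"); np.save("w6.npy",np.array([*model("wrist")],dtype=object),allow_pickle=True); cv2.imwrite("raw_w6.png",im)
print(pose()[0]); cv2.imwrite("pics/w6.png",cv2.resize(im,(800,500),interpolation=cv2.INTER_CUBIC))
E
```

```text
time_s: 19.35
eef_pos: [0.4952, 0.4188, 0.2579]
orientation: [1.0, -0.0, 0.0, -0.0]
wrist_force: [0.4, -0.4, 0.1]
width: 0.0857
grasp_force: 0.0
[0.4952185  0.41882037 0.25802961]
```

View pics/w6.png

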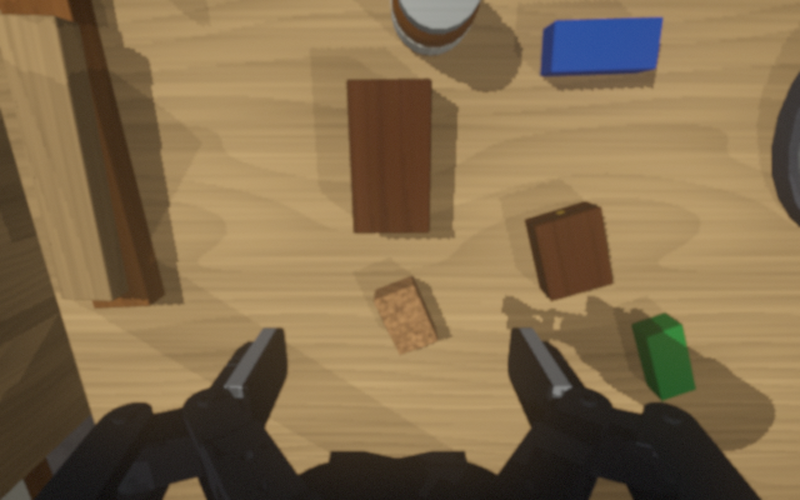

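Box_a's top corners are at (348,79), (432,79), (430,233), (354,233). Box_d's are at about (536,228), (603,209), (612,283), (552,299); the cork sanding block is at (405,315) and blue and green look-alikes are nearby.

```bash
cat >> h.py <<'E'
def rect(M,px,z,name):
    o=back(M,px,z); e=np.linalg.norm(np.roll(o,-1,0)-o,axis=1); c=o.mean(0)
    v=(o[3]-o[0]+o[2]-o[1]) if e[1]+e[3]>e[0]+e[2] else (o[1]-o[0]+o[2]-o[3]); y=np.degrees(np.arctan2(v[1],v[0]))
    print(name,c.round(4),"sides",e.round(4),"yaw",round(y,2)); return c,y
E
python3 - <<'E'
from h import *
M=load("w6.npy")
c,y=rect(M,np.array([(348,79),(432,79),(430,233),(354,233)])*.8,.046,"a")
go(c[0],c[1],.025,y)
rect(M,np.array([(536,228),(603,209),(612,283),(552,299)])*.8,.034,"d")
E
```

```text
a [0.549  0.4245 0.046 ] sides [0.0681 0.1292 0.0694 0.1293] yaw -179.53
yaw -0.0->0.5 q6~53 reach 0.694 wz total -0.0090  shift after turn: tx 53.8 ty -5.2 tz 233.0
d [0.4583 0.2467 0.034 ] sides [0.0633 0.0774 0.0601 0.0773] yaw -162.75
```

```bash
python3 -m jog '[[[20,-2,20],[0,0,-0.009],0],[[30,-3,40],[0,0,0],0],[[4,0,50],[0,0,0],0],[[0,0,50],[0,0,0],0],[[0,0,40],[0,0,0],0],[[0,0,25],[0,0,0],0],[[0,0,13],[0,0,0],0],[[0,0,0],[0,0,0],0],[[0,0,0],[0,0,0],255],[[0,0,0],[0,0,0],255],[[0,0,0],[0,0,0],255],[[0,0,0],[0,0,0],255],[[0,0,0],[0,0,0],255],[[0,0,0],[0,0,0],255]]'; python3 -m jog '[[[0,0,-10],[0,0,0],255],[[0,0,-30],[0,0,0],255],[[0,0,-40],[0,0,0],255],[[0,0,-40],[0,0,0],255],[[0,0,-40],[0,0,0],255],[[0,0,-10],[0,0,0],255],[[0,0,0],[0,0,0],255],[[0,0,0],[0,0,0],255]]'; python3 - <<'E'
from h import *
im=grab_frame("wrist"); cv2.imwrite("pics/w7.png",im); np.save("w7.npy",np.array([*model("wrist")],dtype=object),allow_pickle=True)
go(.583,-.0681,.2,-48.9)
E
```

```text
time_s: 21.15
eef_pos: [0.5496, 0.4259, 0.0214]
orientation: [1.0, 0.005, 0.001, -0.001]
wrist_force: [-0.5, -0.3, 6.4]
width: 0.0691
grasp_force: 71.6
time_s: 22.15
eef_pos: [0.5477, 0.4247, 0.1864]
orientation: [1.0, 0.005, -0.002, 0.001]
wrist_force: [0.4, 0.5, -4.4]
width: 0.0689
grasp_force: 70.9
yaw 0.5->-48.9 q6~48 reach 0.587 wz total 0.8629  shift after turn: tx 394.5 ty 297.5 tz -13.5
```

View pics/w7.png

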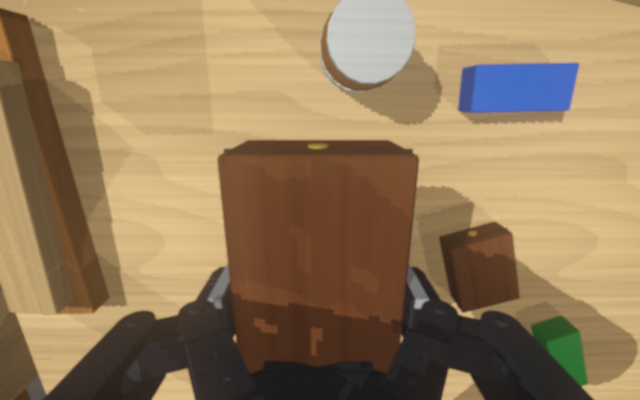

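```bash
python3 - <<'E'
from h import *
M=load("w7.npy"); p,r,_=pose()
P=back(M,[(220,157),(416,157)],p[2]+.0246); L=(P-p)@r; print(L*1000)
E
```

```text
[[ 63.84579156 -33.27430312 -24.92058935]
 [ 63.85879759  33.17854321 -24.727176  ]]
```

```bash
python3 -m jog '[[[0,0,-3],[0,0,0.1],255],[[0,0,-3],[0,0,0.15],255],[[0,0,-3],[0,0,0.17],255],[[0,0,-3],[0,0,0.17],255],[[0,0,0],[0,0,0.16],255],[[0,0,0],[0,0,0.113],255],[[15,11,0],[0,0,0],255],[[30,23,0],[0,0,0],255],[[38,29,0],[0,0,0],255],[[38,29,0],[0,0,0],255],[[38,29,0],[0,0,0],255],[[38,29,0],[0,0,0],255],[[38,29,0],[0,0,0],255],[[38,29,0],[0,0,0],255],[[38,29,0],[0,0,0],255],[[38,29,0],[0,0,0],255],[[28,20,0],[0,0,0],255],[[15,11,0],[0,0,0],255],[[0,0,0],[0,0,0],255],[[0,0,0],[0,0,0],255]]'; python3 - <<'E'
from h import *
go(.583,-.0681,.0565,-48.9)
E
```

```text
time_s: 24.7
eef_pos: [0.5823, -0.0647, 0.201]
orientation: [0.91, -0.414, -0.0, -0.0]
wrist_force: [-0.6, -0.4, -3.4]
width: 0.0688
grasp_force: 70.6
yaw -48.9->-48.9 q6~48 reach 0.587 wz total 0.0007  shift after turn: tx 3.0 ty 1.7 tz 144.5
```

```bash
python3 -m jog '[[[3,1.7,10],[0,0,0],255],[[0,0,30],[0,0,0],255],[[0,0,40],[0,0,0],255],[[0,0,30],[0,0,0],255],[[0,0,15],[0,0,0],255],[[0,0,0],[0,0,0],255],[[0,0,0],[0,0,0],255]]'; python3 - <<'E'
from h import *
go(.583,-.0681,.0555,-48.9)
im=grab_frame("wrist"); cv2.imwrite("pics/w8.png",im)
E
```

```text
time_s: 25.58
eef_pos: [0.5844, -0.0686, 0.0777]
orientation: [0.91, -0.414, 0.001, -0.0]
wrist_force: [0.9, -0.1, -2.4]
width: 0.0692
grasp_force: 70.6
yaw -48.9->-48.9 q6~48 reach 0.587 wz total 0.0006  shift after turn: tx -1.3 ty 0.7 tz 22.2
```

View pics/w8.png

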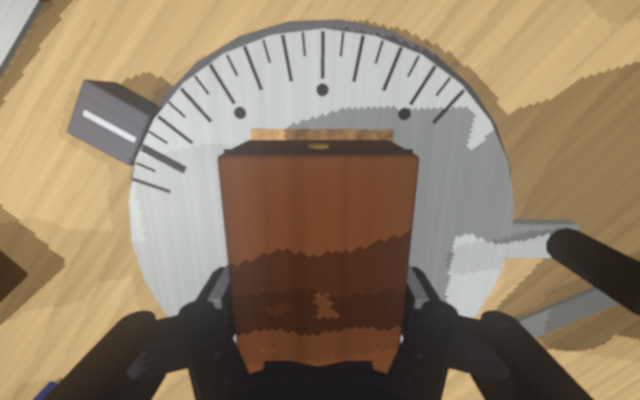

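Box_a is held over the pad. Dots are at (240,113), (322,90), (404,114) and the pad's far edge corners at (252,132), (393,132); I'll check the centring from these.

```bash
python3 - <<'E'
from h import *
M=model("wrist"); p,r,_=pose()
P=back(M,[(240,113),(322,90),(404,114)],.034)[:,:2]
A=P-P.mean(0)
from scipy.optimize import least_squares
def mdl(q): a=np.radians(q[2]-np.array([30,60,90])); return np.c_[q[0]+.088*np.cos(a),q[1]+.088*np.sin(a)]
f=least_squares(lambda q:(mdl(q)-P).ravel(),[.583,-.068,11]); print(f.x,f.fun*1000)
E=back(M,[(252,132),(393,132)],.034); print(E,np.linalg.norm(E[1]-E[0]), "mid in tool", ((np.r_[E.mean(0)[:2],p[2]]-p)@r*1000))
print(p)
im=cv2.imread("pics/w8.png"); print(refine_plate(im,M,[.583,-.068],0))
E
```

```text
[ 0.58304349 -0.06824784 10.84602803] [-0.10520183 -0.11572495 -0.09588691 -0.00622187  0.20108873  0.12194683]
[[ 0.65527134 -0.09327469  0.034     ]
 [ 0.59707159 -0.14418276  0.034     ]] 0.07732297590819377 mid in tool [65.22604903  1.53729317  0.1265481 ]
[ 0.58442916 -0.06858496  0.07786772]
(array([ 0.58393064, -0.06877869,  0.11594426]), 50)
```

```bash
python3 -m jog '[[[-1.6,1,4],[0,0,0],255],[[0,0,9],[0,0,0],255],[[0,0,6],[0,0,0],255],[[0,0,3],[0,0,0],255],[[0,0,0],[0,0,0],255],[[0,0,0],[0,0,0],255]]'; python3 -c "
from h import *
go(.583,-.0682,.0555,-48.9)"
```

```text
time_s: 26.38
eef_pos: [0.5813, -0.0682, 0.0554]
orientation: [0.91, -0.414, 0.0, 0.0]
wrist_force: [-5.3, 1.6, 5.4]
width: 0.0691
grasp_force: 71.8
yaw -48.9->-48.9 q6~48 reach 0.587 wz total 0.0005  shift after turn: tx 1.1 ty -1.3 tz -0.1
```

```bash
python3 -m jog '[[[0.5,-0.6,-2],[0,0,0],255],[[0.5,-0.6,0],[0,0,0],255],[[0,0,0],[0,0,0],255],[[0,0,0],[0,0,0],255]]';python3 -m jog '[[[0,0,0],[0,0,0],255]]' | grep eef; python3 -m jog '[[[0,0,2],[0,0,0],255],[[0,0,0],[0,0,0],255]]' | head -5
```

```text
time_s: 26.88
eef_pos: [0.5829, -0.0681, 0.0559]
orientation: [0.91, -0.414, -0.0, 0.0]
wrist_force: [0.1, -0.3, -3.9]
width: 0.0691
grasp_force: 70.6
eef_pos: [0.583, -0.0681, 0.0561]
time_s: 27.25
eef_pos: [0.5832, -0.0682, 0.0554]
orientation: [0.91, -0.414, 0.001, -0.0]
wrist_force: [-4.3, 0.5, 5.3]
width: 0.0691
```

```bash
python3 -m jog '[[[0,0,0],[0,0,0],0],[[0,0,0],[0,0,0],0],[[0,0,0],[0,0,0],0],[[0,0,0],[0,0,0],0],[[0,0,-10],[0,0,0],0],[[0,0,-30],[0,0,0],0],[[0,0,-50],[0,0,0],0],[[0,0,-50],[0,0,0],0],[[-30,0,-50],[0,0,0],0],[[-20,0,-30],[0,0,0],0],[[0,0,0],[0,0,0],0],[[0,0,0],[0,0,0],0]]'; python3 - <<'E'
from h import *
im=grab_frame("wrist"); M=model("wrist"); np.save("w9.npy",np.array([*M],dtype=object),allow_pickle=True); cv2.imwrite("raw_w9.png",im)
p=proj(M,[[.583,-.068,.034]])[0]; x0,y0=max(0,int(p[0]-150)),max(0,int(p[1]-112)); print(x0,y0)
cv2.imwrite("pics/w9.png",cv2.resize(im[y0:y0+225,x0:x0+300],(800,600),interpolation=cv2.INTER_CUBIC))
E
```

```text
time_s: 28.75
eef_pos: [0.5499, -0.0304, 0.2741]
orientation: [0.91, -0.414, -0.0, -0.0]
wrist_force: [-0.6, 0.7, -0.6]
width: 0.0853
grasp_force: 0.0
167 16
```

View pics/w9.png

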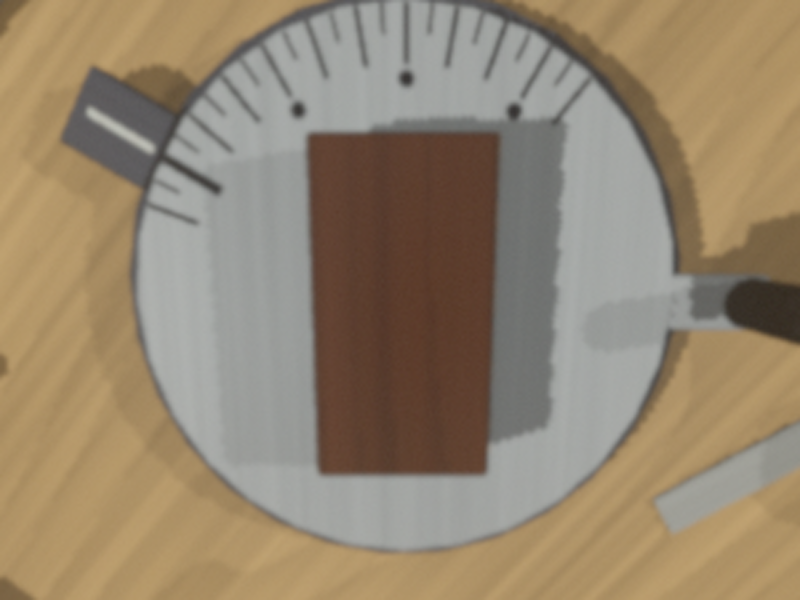

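Box_a sits on the pad with top corners (307,133), (499,132), (487,473), (320,473) in the crop. The 0 tick (160,155)–(220,190) is in line with the index line (88,110)–(152,150).

```bash
cat >> h.py <<'E'
SIZE=dict(a=(.130,.070,.046),b=(.114,.068,.042),c=(.098,.066,.038),d=(.082,.064,.034))
def mask(im):
    f=cv2.GaussianBlur(im,(3,3),0).astype(int); b,g,r=f[...,0],f[...,1],f[...,2]
    return ((r<125)&(r>1.9*b)&(r>1.25*g)).astype(np.uint8)
def fitbox(im,M,n,x,y,z0=0,win=.09):
    "silhouette fit of box n standing at height z0 near (x,y): largest blob near the guess, then IoU of the projected hull"
    from scipy.optimize import minimize
    m=mask(im); k,l,st,ce=cv2.connectedComponentsWithStats(cv2.morphologyEx(m,cv2.MORPH_OPEN,np.ones((3,3))))
    W=back(M,ce,z0+SIZE[n][2]/2)[:,:2]; cand=[i for i in range(1,k) if np.hypot(*(W[i]-[x,y]))<win and st[i,4]>300]
    if not cand: print(n,"no blob"); return None
    i=max(cand,key=lambda j:st[j,4]); m=(l==i).astype(np.uint8); x,y=W[i]
    a,b,h=SIZE[n]; C=np.array([(sx*a/2,sy*b/2,sz*h) for sx in(-1,1) for sy in(-1,1) for sz in(0,1)])
    S=4
    mb=cv2.resize(m*255,None,fx=S,fy=S,interpolation=cv2.INTER_LINEAR)>127
    def cost(q):
        t=np.radians(q[2]); R=np.array([[np.cos(t),-np.sin(t),0],[np.sin(t),np.cos(t),0],[0,0,1]])
        p=proj(M,C@R.T+[q[0],q[1],z0]); hull=cv2.convexHull(((p+.5)*S-.5).astype(np.float32)); o=np.zeros(mb.shape,np.uint8)
        cv2.fillConvexPoly(o,np.round(hull*16).astype(np.int32),1,shift=4); o=o>0; return 1-(o&mb).sum()/max(1,(o|mb).sum())
    best=min((minimize(cost,[x,y,a0],method="Nelder-Mead",options=dict(initial_simplex=[[x,y,a0],[x+.008,y,a0],[x,y+.008,a0],[x,y,a0+12]],maxiter=70)) for a0 in range(0,180,30)),key=lambda f:f.fun)
    best=minimize(cost,best.x,method="Nelder-Mead",options=dict(initial_simplex=[best.x,best.x+[.003,0,0],best.x+[0,.003,0],best.x+[0,0,4]]))
    print(n,"fit",best.x.round(4),"1-IoU",round(best.fun,3),"area",st[i,4],"bbox",st[i,:4]); return best.x
E
python3 - <<'E'
from h import *
M=load("w9.npy"); c,y=rect(M,np.array([(307,133),(499,132),(487,473),(320,473)])*.375+[166.7,15.7],.08,"a on pad")
im=cv2.imread("raw_w9.png"); fitbox(im,M,"a",.583,-.068,.034)
P=back(M,np.array([(298,110),(406,78),(514,111)])*.375+[166.7,15.7],.034)[:,:2]
from scipy.optimize import least_squares
def mdl(q): a=np.radians(q[2]-np.array([30,60,90])); return np.c_[q[0]+.088*np.cos(a),q[1]+.088*np.sin(a)]
f=least_squares(lambda q:(mdl(q)-P).ravel(),[.583,-.068,11]); print("plate by dots",f.x)
M=load("w6.npy"); im=cv2.imread("raw_w6.png"); fitbox(im,M,"a",.549,.4245); fitbox(im,M,"d",.458,.246)
M=model("top"); im=grab_frame("top"); fitbox(im,M,"d",.458,.246); fitbox(im,M,"b",.419,-.361)
go(.40,-.33,.25,-90)
E
```

```text
a on pad [ 0.5828 -0.0676  0.08  ] sides [0.0691 0.1279 0.068  0.1276] yaw 131.22
a fit [ 5.80500e-01 -6.49000e-02  1.33073e+02] 1-IoU 0.257 area 6589 bbox [288  68  63 124]
plate by dots [ 0.58257323 -0.0686396  10.89623116]
a fit [  0.5487   0.425  180.8468] 1-IoU 0.019 area 8135 bbox [277  63  70 125]
d fit [  0.4577   0.2476 198.9528] 1-IoU 0.05 area 4096 bbox [420 162  70  78]
d no blob
b fit [  0.4197  -0.3647 163.3811] 1-IoU 0.068 area 734 bbox [398 197  29  36]
yaw -48.9->-90.0 q6~40 reach 0.519 wz total 0.7169  shift after turn: tx 299.3 ty 149.8 tz 23.1
```

```bash
python3 -m jog '[[[0,0,0],[0,0,-0.13],0],[[0,0,0],[0,0,-0.16],0],[[0,0,0],[0,0,-0.16],0],[[0,0,0],[0,0,-0.114],0],[[-4,18,4],[0,0,0],0],[[-8,40,5],[0,0,0],0],[[-10,50,5],[0,0,0],0],[[-10,50,8],[0,0,0],0],[[-10,50,8],[0,0,0],0],[[-10,50,8],[0,0,0],0],[[-10,50,8],[0,0,0],0],[[-8,35,8],[0,0,0],0],[[-4,15,0],[0,0,0],0],[[0,0,0],[0,0,0],0],[[0,0,0],[0,0,0],0]]'; python3 - <<'E'
from h import *
im=grab_frame("wrist"); M=model("wrist"); np.save("w10.npy",np.array([*M],dtype=object),allow_pickle=True); cv2.imwrite("raw_w10.png",im)
q=fitbox(im,M,"b",.42,-.363); go(q[0],q[1],.019,q[2])
im=grab_frame("top"); fitbox(im,model("top"),"d",.458,.246)
E
```

```text
time_s: 30.72
eef_pos: [0.3773, -0.352, 0.2204]
orientation: [0.99, -0.144, 0.0, -0.0]
wrist_force: [0.4, 0.2, 0.3]
width: 0.0856
grasp_force: 0.0
b fit [  0.42    -0.3653 -16.4625] 1-IoU 0.028 area 8008 bbox [283  79  73 116]
yaw -16.5->-196.5 q6~-65 reach 0.557 wz total 3.1401  shift after turn: tx -44.5 ty -0.9 tz 201.5
d fit [ 0.4572  0.2472 16.9669] 1-IoU 0.054 area 464 bbox [234 195  24  26]
```

```bash
python3 -m jog '[[[20,0.5,20],[0,0,0],0],[[24.5,0.4,40],[0,0,0],0],[[0,0,50],[0,0,0],0],[[0,0,40],[0,0,0],0],[[0,0,30],[0,0,0],0],[[0,0,21.5],[0,0,0],0],[[0,0,0],[0,0,0],0],[[0,0,0],[0,0,0],0],[[0,0,0],[0,0,0],255],[[0,0,0],[0,0,0],255],[[0,0,0],[0,0,0],255],[[0,0,0],[0,0,0],255],[[0,0,0],[0,0,0],255],[[0,0,0],[0,0,0],255]]'; python3 -m jog '[[[0,0,-10],[0,0,0],255],[[0,0,-30],[0,0,0],255],[[0,0,-40],[0,0,0],255],[[0,0,-50],[0,0,0],255],[[0,0,-50],[0,0,0],255],[[0,0,-20],[0,0,0],255],[[0,0,0],[0,0,0],255],[[0,0,0],[0,0,0],255]]'; python3 -c "
from h import *
go(.583,-.0681,.2,-48.9)"
```

```text
time_s: 32.58
eef_pos: [0.4205, -0.3664, 0.0204]
orientation: [0.99, -0.144, 0.001, 0.001]
wrist_force: [-0.8, 1.5, 7.0]
width: 0.0675
grasp_force: 68.9
time_s: 33.58
eef_pos: [0.4187, -0.3653, 0.2172]
orientation: [0.99, -0.144, -0.001, -0.001]
wrist_force: [0.3, 0.4, -3.3]
width: 0.0675
grasp_force: 68.0
yaw -16.6->-48.9 q6~48 reach 0.587 wz total 0.5637  shift after turn: tx -116.0 ty -319.2 tz 17.2
```

```bash
python3 -m jog '[[[0,0,0],[0,0,0.1],255],[[0,0,0],[0,0,0.17],255],[[0,0,0],[0,0,0.17],255],[[0,0,0],[0,0,0.1237],255],[[-6,-15,0],[0,0,0],255],[[-12,-33,0],[0,0,0],255],[[-16,-45,0],[0,0,0],255],[[-16,-45,0],[0,0,0],255],[[-16,-45,2],[0,0,0],255],[[-16,-45,5],[0,0,0],255],[[-15,-43,5],[0,0,0],255],[[-12,-32,5],[0,0,0],255],[[-7,-16,0],[0,0,0],255],[[0,0,0],[0,0,0],255],[[0,0,0],[0,0,0],255]]'; python3 - <<'E'
from h import *
im=grab_frame("wrist"); M=model("wrist"); np.save("w11.npy",np.array([*M],dtype=object),allow_pickle=True); cv2.imwrite("raw_w11.png",im)
go(.583,-.0681,.12,-48.9); p,r,s=pose(); print(fitbox(im,M,"b",p[0],p[1],p[2]-.0204,.15))
E
```

```text
time_s: 35.45
eef_pos: [0.5831, -0.0692, 0.2018]
orientation: [0.91, -0.414, -0.0, 0.0]
wrist_force: [-0.2, -0.1, -1.4]
width: 0.0672
grasp_force: 68.0
yaw -48.9->-48.9 q6~48 reach 0.587 wz total -0.0001  shift after turn: tx -1.1 ty -0.8 tz 81.9
b fit [ 5.767000e-01 -6.150000e-02  1.311956e+02] 1-IoU 0.201 area 30235 bbox [234 173 175 200]
[ 5.76680415e-01 -6.15439540e-02  1.31195551e+02]
```

```bash
python3 - <<'E'
from h import *
M=load("w11.npy"); im=cv2.imread("raw_w11.png"); p,r,_=pose()
for nm,dz in(("top",.0216),("bot",-.0204)):
    print(nm,[proj(M,p+r@np.array([.057+o,0,-dz]))[0].round(1).tolist() for o in(-.004,0,.004)])
pr=im[:,300:336].mean(1); print([(i,pr[i].astype(int).tolist()) for i in range(150,200,2)])
m=mask(im); print([(i,np.where(m[i])[0][[0,-1]].tolist()) for i in (190,200,215,230)])
print("a far edge pred",proj(M,[[.583+.065*np.cos(np.radians(-48.9)),-.0682+.065*np.sin(np.radians(-48.9)),.08]]))
E
```

```text
top [[320.4, 184.1], [320.4, 173.2], [320.4, 162.0]]
bot [[319.7, 162.0], [319.7, 153.8], [319.7, 145.5]]
[(150, [58, 79, 119]), (152, [57, 79, 118]), (154, [55, 76, 115]), (156, [48, 63, 91]), (158, [43, 52, 69]), (160, [43, 56, 73]), (162, [45, 69, 88]), (164, [46, 76, 97]), (166, [43, 63, 81]), (168, [41, 47, 61]), (170, [38, 47, 65]), (172, [37, 47, 66]), (174, [40, 53, 79]), (176, [44, 63, 98]), (178, [47, 69, 110]), (180, [49, 74, 117]), (182, [49, 74, 118]), (184, [49, 74, 118]), (186, [48, 74, 118]), (188, [48, 73, 118]), (190, [48, 73, 118]), (192, [47, 73, 118]), (194, [47, 73, 118]), (196, [47, 73, 118]), (198, [46, 73, 118])]
[(190, [0, 408]), (200, [0, 554]), (215, [0, 563]), (230, [0, 568])]
a far edge pred [[317.9476473  123.95054011]]
```

```bash
python3 -m jog '[[[0,0,20],[0,0,0],255],[[0,0,40],[0,0,0],255],[[0,0,25],[0,0,0],255],[[0,0,10],[0,0,0],255],[[0,0,0],[0,0,0],255],[[0,0,0],[0,0,0],255],[[0,0,0],[0,0,0],255]]'; python3 -c "
from h import *
go(.5835,-.0686,.1004,-48.9)"
```

```text
time_s: 36.38
eef_pos: [0.5842, -0.0688, 0.108]
orientation: [0.91, -0.414, 0.001, -0.001]
wrist_force: [-0.2, 0.6, -1.8]
width: 0.0669
grasp_force: 68.0
yaw -48.9->-48.9 q6~48 reach 0.588 wz total 0.0004  shift after turn: tx -0.6 ty 0.4 tz 7.6
```

```bash
python3 -m jog '[[[-0.5,0.3,3],[0,0,0],255],[[0,0,2],[0,0,0],255],[[0,0,0],[0,0,0],255],[[0,0,0],[0,0,0],255],[[0,0,2],[0,0,0],255],[[0,0,0],[0,0,0],255],[[0,0,0],[0,0,0],255]]'; python3 -c "
from h import *
go(.5835,-.0686,.1004,-48.9)"
```

```text
time_s: 37.25
eef_pos: [0.5832, -0.0686, 0.1004]
orientation: [0.91, -0.414, 0.0, -0.0]
wrist_force: [-1.8, 1.4, 4.4]
width: 0.0673
grasp_force: 68.4
yaw -48.9->-48.9 q6~48 reach 0.588 wz total 0.0004  shift after turn: tx 0.2 ty -0.2 tz 0.0
```

```bash
python3 -m jog '[[[0,0,0],[0,0,0],0],[[0,0,0],[0,0,0],0],[[0,0,0],[0,0,0],0],[[0,0,0],[0,0,0],0],[[0,0,-10],[0,0,0],0],[[0,0,-30],[0,0,0],0],[[0,0,-50],[0,0,0],0],[[0,0,-50],[0,0,0],0],[[-30,0,-50],[0,0,0],0],[[-20,0,-30],[0,0,0],0],[[0,0,0],[0,0,0],0],[[0,0,0],[0,0,0],0]]'; python3 - <<'E'
from h import *
im=grab_frame("wrist"); M=model("wrist"); np.save("w12.npy",np.array([*M],dtype=object),allow_pickle=True); cv2.imwrite("raw_w12.png",im)
p=proj(M,[[.583,-.068,.122]])[0]; x0,y0=max(0,int(p[0]-150)),max(0,int(p[1]-112)); print(x0,y0)
cv2.imwrite("pics/w12.png",cv2.resize(im[y0:y0+225,x0:x0+300],(800,600),interpolation=cv2.INTER_CUBIC))
t=grab_frame("top"); fitbox(t,model("top"),"d",.458,.246)
go(.42,.235,.22,17)
E
```

```text
time_s: 38.75
eef_pos: [0.5499, -0.0309, 0.3196]
orientation: [0.91, -0.414, -0.0, -0.0]
wrist_force: [-0.3, 0.0, -0.8]
width: 0.0855
grasp_force: 0.0
167 20
d no blob
yaw -48.9->17.0 q6~78 reach 0.481 wz total -1.1503  shift after turn: tx -46.3 ty -292.6 tz 98.6
```

View pics/w12.png

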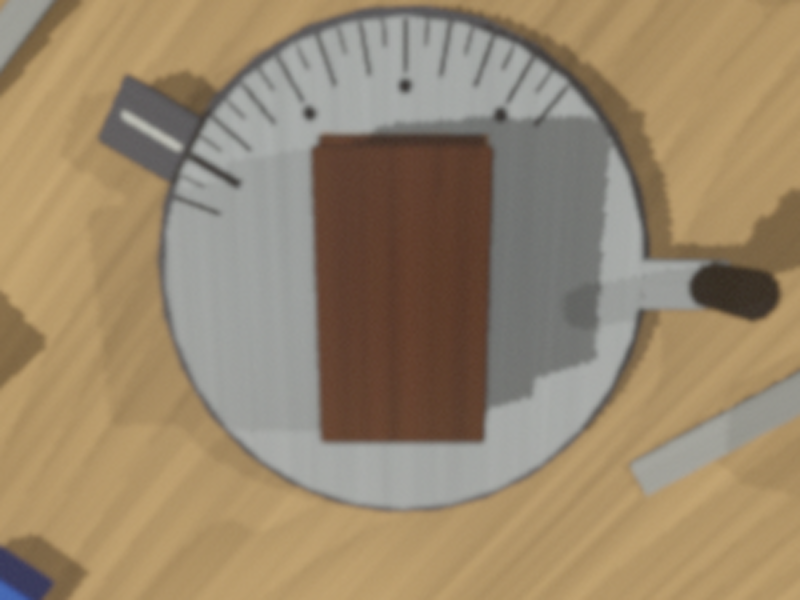

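Box_b sits square on box_a, top corners (313,148), (492,147), (484,441), (322,441). The scale still reads 0. Next is box_d.

```bash
python3 -m jog '[[[0,0,0],[0,0,-0.15],0],[[0,0,0],[0,0,-0.17],0],[[0,0,0],[0,0,-0.17],0],[[0,0,0],[0,0,-0.17],0],[[0,0,0],[0,0,-0.17],0],[[0,0,0],[0,0,-0.17],0],[[0,0,0],[0,0,-0.15],0],[[-5,-18,0],[0,0,0],0],[[-7,-40,10],[0,0,0],0],[[-8,-50,16],[0,0,0],0],[[-8,-50,16],[0,0,0],0],[[-8,-50,16],[0,0,0],0],[[-6,-45,16],[0,0,0],0],[[-4,-30,16],[0,0,0],0],[[0,-10,8],[0,0,0],0],[[0,0,0],[0,0,0],0],[[0,0,0],[0,0,0],0]]'; python3 - <<'E'
from h import *
M=load("w12.npy"); rect(M,np.array([(313,148),(492,147),(484,441),(322,441)])*.375+[166.7,19.7],.122,"b on a")
im=grab_frame("wrist"); M=model("wrist"); np.save("w13.npy",np.array([*M],dtype=object),allow_pickle=True); cv2.imwrite("raw_w13.png",im)
q=fitbox(im,M,"d",.457,.247,0,.12); go(q[0],q[1],.017,q[2])
E
```

```text
time_s: 40.98
eef_pos: [0.4209, 0.2352, 0.2223]
orientation: [0.989, 0.147, 0.0, -0.0]
wrist_force: [-0.7, 0.1, 0.6]
width: 0.0856
grasp_force: 0.0
b on a [ 0.5828 -0.0679  0.122 ] sides [0.0657 0.1115 0.0662 0.1112] yaw 131.24
d fit [ 0.4587  0.247  18.1862] 1-IoU 0.032 area 5282 bbox [284 102  67  84]
yaw 16.9->18.2 q6~80 reach 0.521 wz total -0.0221  shift after turn: tx 39.5 ty 0.5 tz 205.4
```

```bash
python3 -m jog '[[[20,0.3,20],[0,0,-0.0221],0],[[19.5,0.2,40],[0,0,0],0],[[0,0,50],[0,0,0],0],[[0,0,40],[0,0,0],0],[[0,0,30],[0,0,0],0],[[0,0,23],[0,0,0],0],[[0,0,0],[0,0,0],0],[[0,0,0],[0,0,0],0],[[0,0,0],[0,0,0],255],[[0,0,0],[0,0,0],255],[[0,0,0],[0,0,0],255],[[0,0,0],[0,0,0],255],[[0,0,0],[0,0,0],255],[[0,0,0],[0,0,0],255]]'; python3 -m jog '[[[0,0,-10],[0,0,0],255],[[0,0,-30],[0,0,0],255],[[0,0,-50],[0,0,0],255],[[0,0,-50],[0,0,0],255],[[0,0,-50],[0,0,0],255],[[0,0,-30],[0,0,0],255],[[0,0,-10],[0,0,0],255],[[0,0,0],[0,0,0],255],[[0,0,0],[0,0,0],255]]'; python3 -c "
from h import *
go(.583,-.0681,.25,-48.9)"
```

```text
time_s: 42.78
eef_pos: [0.4591, 0.2479, 0.0203]
orientation: [0.987, 0.159, 0.001, -0.001]
wrist_force: [-1.2, -0.5, 5.6]
width: 0.063
grasp_force: 67.0
time_s: 43.9
eef_pos: [0.4574, 0.2469, 0.247]
orientation: [0.987, 0.159, -0.002, 0.001]
wrist_force: [-0.4, -0.6, -1.1]
width: 0.0632
grasp_force: 66.1
yaw 18.3->-48.9 q6~48 reach 0.587 wz total 1.1723  shift after turn: tx 319.9 ty 112.4 tz -3.0
```

```bash
python3 -m jog '[[[0,0,0],[0,0,0.11],255],[[0,0,0],[0,0,0.18],255],[[0,0,0],[0,0,0.18],255],[[0,0,0],[0,0,0.18],255],[[0,0,0],[0,0,0.18],255],[[0,0,0],[0,0,0.18],255],[[0,0,0],[0,0,0.1623],255],[[15,5,0],[0,0,0],255],[[33,12,0],[0,0,0],255],[[45,16,0],[0,0,0],255],[[45,16,0],[0,0,0],255],[[45,16,0],[0,0,0],255],[[45,16,0],[0,0,0],255],[[44,15,0],[0,0,0],255],[[33,11,0],[0,0,0],255],[[15,5,0],[0,0,0],255],[[0,0,0],[0,0,0],255],[[0,0,0],[0,0,0],255]]'; python3 - <<'E'
from h import *
im=grab_frame("wrist"); M=model("wrist"); np.save("w14.npy",np.array([*M],dtype=object),allow_pickle=True); cv2.imwrite("raw_w14.png",im)
p,r,_=pose()
for nm,dz in(("top",.0137),("bot",-.0203)):
    print(nm,[proj(M,p+r@np.array([.041+o,0,-dz]))[0].round(1).tolist() for o in(-.004,0,.004)])
pr=im[:,300:336].mean(1); print([(i,pr[i].astype(int).tolist()) for i in range(176,240,2)])
go(.583,-.068,.1423,-48.9)
E
```

```text
time_s: 46.15
eef_pos: [0.5838, -0.0669, 0.2486]
orientation: [0.911, -0.413, -0.0, -0.0]
wrist_force: [-0.3, -0.1, -1.7]
width: 0.0628
grasp_force: 66.1
top [[320.0, 217.8], [320.1, 208.4], [320.1, 198.7]]
bot [[319.6, 193.5], [319.6, 185.8], [319.6, 178.0]]
[(176, [50, 72, 112]), (178, [50, 72, 112]), (180, [50, 72, 112]), (182, [49, 72, 112]), (184, [49, 71, 112]), (186, [49, 71, 112]), (188, [47, 69, 108]), (190, [39, 51, 78]), (192, [35, 46, 64]), (194, [37, 58, 77]), (196, [37, 64, 84]), (198, [39, 66, 87]), (200, [35, 51, 68]), (202, [34, 40, 53]), (204, [32, 41, 59]), (206, [31, 41, 60]), (208, [31, 40, 60]), (210, [33, 45, 69]), (212, [38, 56, 90]), (214, [42, 64, 103]), (216, [44, 68, 111]), (218, [44, 69, 112]), (220, [44, 69, 112]), (222, [44, 69, 112]), (224, [43, 69, 111]), (226, [43, 68, 111]), (228, [43, 68, 111]), (230, [42, 68, 111]), (232, [41, 65, 106]), (234, [37, 59, 96]), (236, [35, 55, 90]), (238, [32, 51, 84])]
yaw -48.8->-48.9 q6~48 reach 0.587 wz total 0.0017  shift after turn: tx 0.4 ty 1.5 tz 106.5
```

```bash
python3 -m jog '[[[1,1,20],[0,0,0],255],[[0.5,0.5,40],[0,0,0],255],[[0,0,30],[0,0,0],255],[[0,0,8],[0,0,0],255],[[0,0,0],[0,0,0],255],[[0,0,0],[0,0,0],255],[[0,0,0],[0,0,0],255]]'; python3 -c "
from h import *
go(.5839,-.0690,.1423,-48.9)"
```

```text
time_s: 47.08
eef_pos: [0.5847, -0.0695, 0.1521]
orientation: [0.91, -0.414, 0.001, -0.001]
wrist_force: [-1.3, 0.1, -0.7]
width: 0.0629
grasp_force: 66.1
yaw -48.9->-48.9 q6~48 reach 0.588 wz total 0.0003  shift after turn: tx -0.9 ty 0.2 tz 9.8
```

```bash
python3 -m jog '[[[-0.6,0.2,4],[0,0,0],255],[[0,0,3],[0,0,0],255],[[0,0,0],[0,0,0],255],[[0,0,0],[0,0,0],255],[[0,0,2],[0,0,0],255],[[0,0,0],[0,0,0],255],[[0,0,0],[0,0,0],255]]'; python3 -c "
from h import *
go(.5839,-.0690,.1423,-48.9)"
```

```text
time_s: 47.95
eef_pos: [0.5837, -0.0693, 0.1424]
orientation: [0.91, -0.414, 0.0, -0.0]
wrist_force: [-1.3, 1.6, 2.8]
width: 0.0629
grasp_force: 66.5
yaw -48.9->-48.9 q6~48 reach 0.588 wz total 0.0002  shift after turn: tx -0.1 ty -0.4 tz 0.1
```

```bash
python3 -m jog '[[[0,0,0],[0,0,0],0],[[0,0,0],[0,0,0],0],[[0,0,0],[0,0,0],0],[[0,0,0],[0,0,0],0],[[0,0,-10],[0,0,0],0],[[0,0,-30],[0,0,0],0],[[0,0,-50],[0,0,0],0],[[0,0,-50],[0,0,0],0],[[-30,0,-50],[0,0,0],0],[[-20,0,0],[0,0,0],0],[[0,0,0],[0,0,0],0],[[0,0,0],[0,0,0],0]]'; python3 - <<'E'
from h import *
im=grab_frame("wrist"); M=model("wrist"); np.save("w15.npy",np.array([*M],dtype=object),allow_pickle=True); cv2.imwrite("raw_w15.png",im)
t=np.radians(-48.9); ex=np.array([np.cos(t),np.sin(t),0]); ey=np.array([-np.sin(t),np.cos(t),0]); c=np.array([.583,-.0682,.156])
g=cv2.cvtColor(im,cv2.COLOR_BGR2GRAY).astype(np.float32)
def prof(d,half,o):
    # edge positions along +-d averaged over lateral offsets
    s=np.arange(half-.012,half+.012,.0005); acc=0
    for k in np.linspace(-.02,.02,21):
        q=proj(M,c+np.outer(s,d)+k*o).astype(np.float32); acc=acc+cv2.remap(g,q[:,0].reshape(1,-1),q[:,1].reshape(1,-1),cv2.INTER_LINEAR)[0]
    acc/=21; e=np.abs(acc[2:]-acc[:-2]); i=e.argmax(); return round(float((s[i+1]-half)*1000),1),round(float(e[i]),1)
print("edge errors mm (+x,-x,+y,-y):",prof(ex,.041,ey),prof(-ex,.041,ey),prof(ey,.032,ex),prof(-ey,.032,ex))
h=np.array([.583,-.0682])+.15*np.array([np.cos(np.radians(-139)),np.sin(np.radians(-139))]); print(h); go(h[0],h[1],.16,-139)
E
```

```text
time_s: 49.45
eef_pos: [0.5506, -0.0318, 0.3316]
orientation: [0.91, -0.414, -0.0, 0.0]
wrist_force: [-0.1, -0.4, 0.3]
width: 0.0855
grasp_force: 0.0
edge errors mm (+x,-x,+y,-y): (11.5, 3.4) (6.0, 8.2) (-1.5, 28.4) (7.0, 1.5)
[ 0.46979356 -0.16660885]
yaw -48.9->-139.0 q6~-29 reach 0.498 wz total 1.5723  shift after turn: tx 149.3 ty -48.5 tz 171.3
```

```bash
python3 - <<'E'
from h import *
im=cv2.imread("raw_w15.png"); M=load("w15.npy"); t=np.radians(-48.9); ex=np.array([np.cos(t),np.sin(t),0]); ey=np.array([-np.sin(t),np.cos(t),0]); c=np.array([.583,-.0682,.156])
f=im.astype(np.float32)
for nm,d,o,R in(("x",ex,ey,60),("y",ey,ex,44)):
    s=np.arange(-R,R+1,2); acc=np.zeros(len(s))
    for k in np.linspace(-.02,.02,21):
        q=proj(M,c+np.outer(s/1000,d)+k*o).astype(np.float32); acc+=cv2.remap(f[...,2],q[:,0].reshape(1,-1),q[:,1].reshape(1,-1),cv2.INTER_LINEAR)[0]/21
    print(nm," ".join(f"{a}:{int(b)}" for a,b in zip(s,acc)))
print(proj(M,[c,c+.041*ex,c-.041*ex,c+.032*ey,c-.032*ey]).round(0).tolist())
E
```

```text
x -60:115 -58:114 -56:114 -54:114 -52:113 -50:113 -48:108 -46:97 -44:95 -42:94 -40:94 -38:94 -36:94 -34:93 -32:93 -30:93 -28:93 -26:93 -24:92 -22:92 -20:92 -18:92 -16:92 -14:92 -12:91 -10:91 -8:91 -6:91 -4:91 -2:91 0:91 2:90 4:91 6:90 8:91 10:91 12:91 14:91 16:89 18:76 20:73 22:79 24:83 26:89 28:93 30:93 32:93 34:93 36:94 38:93 40:93 42:93 44:94 46:94 48:94 50:94 52:93 54:78 56:75 58:107 60:133
y -44:93 -42:90 -40:90 -38:93 -36:94 -34:93 -32:92 -30:92 -28:91 -26:91 -24:91 -22:90 -20:90 -18:90 -16:90 -14:90 -12:90 -10:88 -8:86 -6:88 -4:91 -2:93 0:93 2:93 4:93 6:92 8:90 10:87 12:88 14:86 16:86 18:87 20:86 22:86 24:89 26:91 28:93 30:105 32:143 34:155 36:157 38:157 40:155 42:156 44:158
[[318.0, 136.0], [318.0, 91.0], [318.0, 178.0], [285.0, 136.0], [351.0, 136.0]]
```

The profiles don't match a centred box_d (edges at +17 and −47 mm along x), so I'll look.

```bash
python3 - <<'E'
from h import *
im=grab_frame("wrist"); M=model("wrist"); np.save("w16.npy",np.array([*M],dtype=object),allow_pickle=True); cv2.imwrite("raw_w16.png",im)
s=grab_frame("scene"); cv2.imwrite("raw_s16.png",s); S=model("scene"); np.save("s16.npy",np.array([*S],dtype=object),allow_pickle=True)
p=proj(M,[[.583,-.068,.12]])[0].astype(int); q=proj(S,[[.583,-.068,.1]])[0].astype(int); print(p,q)
x0,y0=max(0,p[0]-100),max(0,p[1]-120); u0,v0=q[0]-65,q[1]-97; print(x0,y0,u0,v0)
a=cv2.resize(im[y0:y0+300,x0:x0+200],(400,600),interpolation=cv2.INTER_CUBIC); b=cv2.resize(s[v0:v0+195,u0:u0+130],(400,600),interpolation=cv2.INTER_CUBIC)
cv2.imwrite("pics/m16.png",np.hstack([a,b]))
E
```

```text
[317 132] [318 211]
217 12 253 114
```

View pics/m16.png

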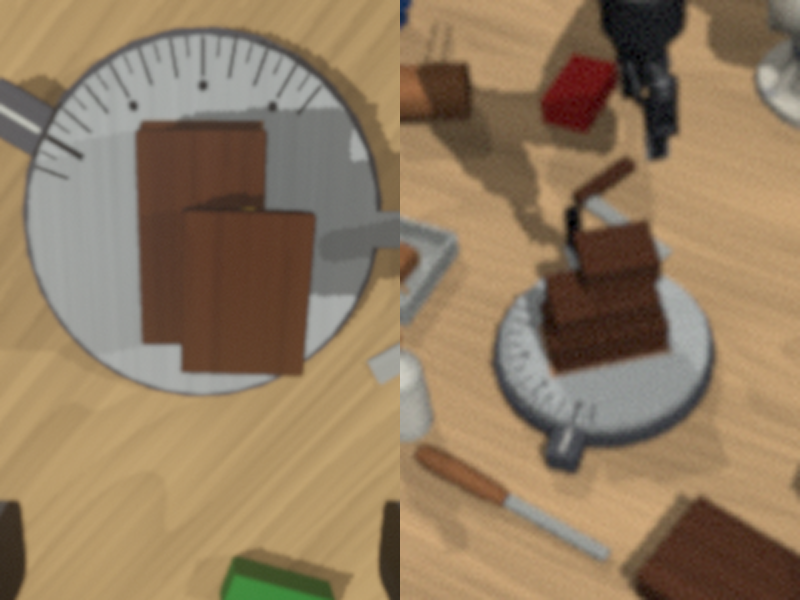

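Box_d was knocked aside on the stack: its top corners are (183,210), (314,214), (303,374), (182,372) in the left panel. It still lies flat on box_b; a and b are in place. I'll regrasp it and set it back.

```bash
python3 - <<'E'
from h import *
M=load("w16.npy")
c,y=rect(M,np.array([(183,210),(314,214),(303,374),(182,372)])*.5+[216.75,11.75],.156,"d")
rect(M,np.array([(138,131),(265,132),(265,250),(143,344)])*.5+[216.75,11.75],.122,"b(approx)")
yaw=go(c[0],c[1],.1423,y)
go(.583,-.068,.1423,-48.9)
E
```

```text
d [ 0.552  -0.0652  0.156 ] sides [0.0623 0.0799 0.0624 0.0806] yaw 130.23
b(approx) [ 0.5913 -0.0776  0.122 ] sides [0.0646 0.0592 0.0851 0.1119] yaw 131.48
yaw -48.9->-49.8 q6~47 reach 0.556 wz total 0.0147  shift after turn: tx 26.1 ty 20.4 tz 188.8
yaw -48.9->-48.9 q6~48 reach 0.587 wz total -0.0005  shift after turn: tx 48.3 ty -0.7 tz 188.8
```

```bash
python3 -m jog '[[[13,10,20],[0,0,0.0147],0],[[13,10.4,40],[0,0,0],0],[[0,0,50],[0,0,0],0],[[0,0,40],[0,0,0],0],[[0,0,25],[0,0,0],0],[[0,0,13],[0,0,0],0],[[0,0,0],[0,0,0],0],[[0,0,0],[0,0,0],0],[[0,0,0],[0,0,0],255],[[0,0,0],[0,0,0],255],[[0,0,0],[0,0,0],255],[[0,0,0],[0,0,0],255],[[0,0,0],[0,0,0],255],[[0,0,0],[0,0,0],255],[[0,0,0],[0,0,0],255]]'; python3 -m jog '[[[0,0,-5],[0,0,0],255],[[0,0,-10],[0,0,0],255],[[0,0,-15],[0,0,-0.0147],255],[[0,0,0],[0,0,0],255],[[0,0,0],[0,0,0],255]]'; python3 - <<'E'
from h import *
im=grab_frame("wrist"); M=model("wrist"); cv2.imwrite("raw_w17.png",im)
p,r,_=pose()
for nm,dz in(("top",.0137),("bot",-.0203)):
    print(nm,[proj(M,p+r@np.array([.041+o,0,-dz]))[0].round(1).tolist() for o in(-.004,0,.004)])
pr=im[:,300:336,2].mean(1).astype(int); print(" ".join(f"{i}:{pr[i]}" for i in range(176,240,2)))
go(.583,-.068,.1423,-48.9)
E
```

```text
time_s: 51.48
eef_pos: [0.5528, -0.0647, 0.1452]
orientation: [0.907, -0.42, 0.001, -0.0]
wrist_force: [-0.3, -0.1, 5.5]
width: 0.0628
grasp_force: 67.0
time_s: 52.1
eef_pos: [0.5519, -0.0645, 0.1737]
orientation: [0.91, -0.414, -0.0, -0.0]
wrist_force: [-0.6, 0.1, -1.9]
width: 0.0628
grasp_force: 66.2
top [[320.1, 217.8], [320.1, 208.3], [320.2, 198.7]]
bot [[319.6, 193.5], [319.6, 185.8], [319.7, 178.0]]
176:79 178:79 180:78 182:77 184:73 186:69 188:63 190:71 192:83 194:88 196:78 198:52 200:58 202:60 204:61 206:69 208:91 210:106 212:114 214:116 216:116 218:116 220:116 222:116 224:115 226:115 228:109 230:96 232:89 234:84 236:78 238:77
yaw -48.9->-48.9 q6~48 reach 0.587 wz total -0.0001  shift after turn: tx 23.1 ty -21.3 tz 31.1
```

```bash
python3 -m jog '[[[8,-7,0],[0,0,0],255],[[10,-9,0],[0,0,0],255],[[5.6,-5,0],[0,0,0],255],[[0,0,10],[0,0,0],255],[[0,0,10],[0,0,0],255],[[0,0,0],[0,0,0],255],[[0,0,0],[0,0,0],255],[[0,0,0],[0,0,0],255]]'; python3 -c "
from h import *
go(.5833,-.0685,.1452,-48.9)"
```

```text
time_s: 53.15
eef_pos: [0.5836, -0.0686, 0.1543]
orientation: [0.91, -0.414, 0.0, -0.0]
wrist_force: [0.3, 0.3, -1.2]
width: 0.0626
grasp_force: 66.1
yaw -48.9->-48.9 q6~48 reach 0.587 wz total 0.0002  shift after turn: tx -0.2 ty 0.1 tz 9.1
```

```bash
python3 -m jog '[[[0,0,4],[0,0,0],255],[[0,0,3],[0,0,0],255],[[0,0,0],[0,0,0],255],[[0,0,0],[0,0,0],255],[[0,0,2.5],[0,0,0],255],[[0,0,0],[0,0,0],255],[[0,0,0],[0,0,0],255]]'; python3 -c "
from h import *
go(.5833,-.0685,.1452,-48.9)"
```

```text
time_s: 54.02
eef_pos: [0.5837, -0.0687, 0.1452]
orientation: [0.91, -0.414, 0.001, -0.0]
wrist_force: [-1.8, 1.5, 5.2]
width: 0.0627
grasp_force: 66.9
yaw -48.9->-48.9 q6~48 reach 0.587 wz total 0.0003  shift after turn: tx -0.4 ty 0.2 tz 0.0
```

```bash
cat >> h.py <<'E'
def dprof(im,M,c=(.583,-.0682,.156),yaw=-48.9,R=56):
    "edges across box_d's top plane: sub-mm positions of the strongest red-channel steps near each side"
    t=np.radians(yaw); ex=np.array([np.cos(t),np.sin(t),0]); ey=np.array([-np.sin(t),np.cos(t),0]); f=im[...,2].astype(np.float32)
    for nm,d,o in(("x",ex,ey),("y",ey,ex)):
        s=np.arange(-R,R+1,2); a=0
        for k in np.linspace(-.02,.02,21):
            q=proj(M,np.array(c)+np.outer(s/1000,d)+k*o).astype(np.float32); a=a+cv2.remap(f,q[:,0].reshape(1,-1),q[:,1].reshape(1,-1),cv2.INTER_LINEAR)[0]/21
        print(nm," ".join(f"{i}:{int(b)}" for i,b in zip(s,a) if 24<=abs(i)))
E
python3 -m jog '[[[0,0,0],[0,0,0],0],[[0,0,0],[0,0,0],0],[[0,0,0],[0,0,0],0],[[0,0,0],[0,0,0],0],[[0,0,-10],[0,0,0],0],[[0,0,-30],[0,0,0],0],[[0,0,-50],[0,0,0],0],[[0,0,-50],[0,0,0],0],[[-30,0,-50],[0,0,0],0],[[-20,0,0],[0,0,0],0],[[0,0,0],[0,0,0],0],[[0,0,0],[0,0,0],0]]' | head -2; python3 - <<'E'
from h import *
im=grab_frame("wrist"); M=model("wrist"); cv2.imwrite("raw_w18.png",im); np.save("w18.npy",np.array([*M],dtype=object),allow_pickle=True)
dprof(im,M); go(.4698,-.1666,.16,-139)
print(refine_plate(im,M,[.583,-.068],0)[0])
E
```

```text
time_s: 55.52
eef_pos: [0.5505, -0.0312, 0.3341]
x -56:163 -54:163 -52:163 -50:162 -48:137 -46:102 -44:97 -42:95 -40:90 -38:93 -36:94 -34:94 -32:94 -30:94 -28:93 -26:93 -24:93 24:92 26:92 28:92 30:92 32:92 34:93 36:92 38:93 40:84 42:69 44:70 46:80 48:91 50:92 52:90 54:79 56:75
y -56:112 -54:113 -52:116 -50:114 -48:114 -46:113 -44:112 -42:112 -40:112 -38:112 -36:113 -34:112 -32:108 -30:91 -28:94 -26:94 -24:93 24:96 26:96 28:94 30:93 32:106 34:144 36:154 38:154 40:153 42:153 44:155 46:156 48:154 50:155 52:156 54:156 56:156
yaw -48.9->-139.0 q6~-29 reach 0.498 wz total 1.5723  shift after turn: tx 149.7 ty -49.1 tz 173.8
[ 0.58328216 -0.06870591  0.11616022]
```

Box_d's edges now match a centred pose within about 1 mm. Next I grip the handle.

```bash
python3 -m jog '[[[0,0,0],[0,0,0.13],0],[[0,0,0],[0,0,0.18],0],[[0,0,0],[0,0,0.18],0],[[0,0,0],[0,0,0.18],0],[[0,0,0],[0,0,0.18],0],[[0,0,0],[0,0,0.18],0],[[0,0,0],[0,0,0.18],0],[[0,0,0],[0,0,0.18],0],[[0,0,0],[0,0,0.1823],0],[[20,-7,0],[0,0,0],0],[[35,-12,0],[0,0,0],0],[[40,-13,0],[0,0,0],0],[[35,-11,0],[0,0,0],0],[[20,-6,0],[0,0,0],0],[[0,0,20],[0,0,0],0],[[0,0,50],[0,0,0],0],[[0,0,60],[0,0,0],0],[[0,0,40],[0,0,0],0],[[0,0,0],[0,0,0],0],[[0,0,0],[0,0,0],0]]'; python3 - <<'E'
from h import *
im=grab_frame("wrist"); M=model("wrist"); cv2.imwrite("raw_w19.png",im)
go(.4697,-.1664,.073,-139)
q=proj(M,[[.4697,-.1664,.092]])[0]; g=cv2.cvtColor(im,cv2.COLOR_BGR2GRAY); i,j=q.round().astype(int); print(q)
m=((g<52)&(np.abs(np.indices(g.shape)[1]-i)<60)&(np.abs(np.indices(g.shape)[0]-j)<60)).astype(np.uint8); k,l,st,ce=cv2.connectedComponentsWithStats(m); print([(st[a].tolist(),ce[a].round().tolist()) for a in range(1,k) if st[a,4]>80])
E
```

```text
time_s: 58.08
eef_pos: [0.4707, -0.1669, 0.1663]
orientation: [-0.351, 0.936, -0.001, 0.001]
wrist_force: [0.1, 0.7, 1.2]
width: 0.0855
grasp_force: 0.0
yaw -138.9->-139.0 q6~-29 reach 0.498 wz total 0.0011  shift after turn: tx 0.7 ty 1.2 tz 93.6
[320.40614008 218.662092  ]
[([304, 186, 33, 43, 803], [319.0, 205.0])]
```

```bash
python3 -m jog '[[[0.5,0.8,20],[0,0,0],0],[[0,0,40],[0,0,0],0],[[0,0,33],[0,0,0],0],[[0,0,0],[0,0,0],0],[[0,0,0],[0,0,0],255],[[0,0,0],[0,0,0],255],[[0,0,0],[0,0,0],255],[[0,0,0],[0,0,0],255],[[0,0,0],[0,0,0],255],[[0,0,0],[0,0,0],255],[[0,0,0],[0,0,0],255],[[0,0,0],[0,0,0],255]]'; python3 -c "
from h import *
p,r,s=pose(); d=p[:2]-[.583,-.0682]; print(np.degrees(np.arctan2(r[1,0],r[0,0])),np.degrees(np.arctan2(d[1],d[0])),np.hypot(*d))"
```

```text
time_s: 59.62
eef_pos: [0.4693, -0.1663, 0.0723]
orientation: [-0.351, 0.937, -0.001, 0.001]
wrist_force: [-1.5, 0.7, 6.3]
width: 0.0207
grasp_force: 58.4
-138.9598686743238 -139.22958049005152 0.1501965353344732
```

```bash
python3 -m jog '[[[-0.03,-3,0],[0,0,-0.02],255],[[-0.07,-4.5,0],[0,0,-0.03],255],[[-0.12,-6,0],[0,0,-0.04],255],[[-0.12,-6,0],[0,0,-0.04],255],[[-0.12,-6,0],[0,0,-0.04],255],[[-0.12,-6,0],[0,0,-0.04],255],[[-0.12,-6,0],[0,0,-0.04],255],[[-0.12,-6,0],[0,0,-0.04],255],[[-0.12,-6,0],[0,0,-0.04],255],[[-0.12,-6,0],[0,0,-0.04],255],[[-0.12,-6,0],[0,0,-0.04],255],[[-0.12,-6,0],[0,0,-0.04],255],[[-0.12,-6,0],[0,0,-0.04],255],[[-0.12,-6,0],[0,0,-0.04],255],[[-0.12,-6,0],[0,0,-0.04],255],[[-0.12,-6,0],[0,0,-0.04],255],[[-0.12,-6,0],[0,0,-0.04],255],[[-0.07,-4.5,0],[0,0,-0.03],255],[[-0.02,-2.7,0],[0,0,-0.018],255],[[0,0,0],[0,0,0],255]]'; python3 -c "
from h import *
p,r,s=pose(); d=p[:2]-[.583,-.0682]; print(np.degrees(np.arctan2(r[1,0],r[0,0])),np.degrees(np.arctan2(d[1],d[0])),np.hypot(*d))"
```

```text
time_s: 62.12
eef_pos: [0.5591, -0.2162, 0.0723]
orientation: [-0.65, 0.76, -0.001, 0.0]
wrist_force: [0.4, -1.0, 3.9]
width: 0.0205
grasp_force: 58.5
-98.94120277664342 -99.18070901150395 0.14992319767040205
```

```bash
python3 -m jog '[[[0,0,0],[0,0,0],0],[[0,0,0],[0,0,0],0],[[0,0,0],[0,0,0],0],[[0,0,0],[0,0,0],0],[[0,0,-15],[0,0,0],0],[[0,0,-50],[0,0,0],0],[[0,0,-60],[0,0,0],0],[[0,0,-60],[0,0,0],0],[[0,0,-50],[0,0,0],0],[[0,0,-20],[0,0,0],0],[[-30,0,0],[0,0,0],0],[[-40,0,0],[0,0,0],0],[[-30,0,0],[0,0,0],0],[[0,0,0],[0,0,0],0],[[0,0,0],[0,0,0],0]]'; cat >> h.py <<'E'
def polar(im,M,c,r0,r1,z,a0=-60,a1=80,da=.25):
    g=cv2.cvtColor(im,cv2.COLOR_BGR2GRAY).astype(np.float32); A=np.arange(a0,a1,da); acc=np.zeros(len(A)); R=np.linspace(r0,r1,9)
    for r in R:
        t=np.radians(A); q=proj(M,np.c_[c[0]+r*np.cos(t),c[1]+r*np.sin(t),np.full(len(A),z)]).astype(np.float32)
        acc+=cv2.remap(g,q[:,0].reshape(1,-1),q[:,1].reshape(1,-1),cv2.INTER_LINEAR)[0]/len(R)
    return A,acc
def minima(A,v,dep,sign=-1):
    from scipy.signal import find_peaks
    i,_=find_peaks(sign*v,prominence=dep,distance=6); return A[i].round(2).tolist()
E
python3 - <<'E'
from h import *
im=grab_frame("wrist"); M=model("wrist"); cv2.imwrite("raw_w20.png",im); np.save("w20.npy",np.array([*M],dtype=object),allow_pickle=True)
f,n=refine_plate(im,M,[.583,-.0682],0); print(f,n); c=f[:2]
print("long",minima(*polar(im,M,c,.098,.102,.034),8)); print("all",minima(*polar(im,M,c,.107,.112,.034),8)); print("dots",minima(*polar(im,M,c,.0865,.0895,.034),12))
print("index",minima(*polar(im,M,c,.128,.150,.030,-5,25),15,1))
p=proj(M,[[c[0],c[1],.156]]); print(p)
dprof(im,M,yaw=-8.9)
E
```

```text
time_s: 64.0
eef_pos: [0.5739, -0.1174, 0.3271]
orientation: [-0.65, 0.76, -0.0, 0.0]
wrist_force: [0.0, 0.2, 0.5]
width: 0.0854
grasp_force: 0.0
[ 0.58302179 -0.06907754  0.11628874] 53
long [-48.75, -38.5, -28.5, -18.75, -8.5, 1.25, 11.5, 21.5, 31.5, 39.5, 59.0]
all [-48.75, -43.5, -38.75, -33.5, -28.5, -23.5, -18.5, -13.25, -8.5, -3.75, 1.5, 6.5, 11.5, 16.5, 21.5, 26.5, 31.5, 36.5, 41.25, 46.25, 51.5, 61.25]
dots [-38.5, -8.5, 21.25]
index [11.0]
[[317.32817286 230.61976529]]
x -56:161 -54:157 -52:129 -50:103 -48:102 -46:100 -44:92 -42:87 -40:85 -38:91 -36:92 -34:92 -32:92 -30:92 -28:92 -26:92 -24:91 24:95 26:96 28:96 30:96 32:96 34:96 36:97 38:97 40:92 42:94 44:97 46:96 48:96 50:119 52:151 54:151 56:154
y -56:54 -54:58 -52:57 -50:55 -48:53 -46:53 -44:58 -42:61 -40:57 -38:55 -36:52 -34:54 -32:63 -30:81 -28:93 -26:93 -24:92 24:98 26:98 28:97 30:103 32:135 34:158 36:161 38:161 40:163 42:163 44:159 46:159 48:160 50:163 52:166 54:171 56:172
```

```bash
python3 -c "
from rig import *
print(close_job())"
```

```text
the job is handed in; nothing more can be done
None
```

The job is handed in after 64 s: the offcut is in the scrap tray, and boxes a, b and d (box_c was absent) stand in one centred column on the pad, box_d having been put back after it was knocked aside. The scale reads about 40 degrees (measured 40.3), the handle is released and the other things were left alone.

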